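# Pack the service caddy with the sealed supplies

### The job

Pack the grey caddy for the service round: stand the four containers that still have their caps or lids - the squat tin, the spray can, the slim spray can and the flat bottle - upright in the four foam pockets, each in the pocket cut to its own shape and size, fully down on the pocket's floor. The spray can and the flat bottle that have lost their caps do not belong: leave them standing where they are.

Things in the scene. Friction and masses are not known exactly. Their poses are not given: they have to be found in the camera images.
- tin_mid (a point): squat round white tin with a grey lid, 66 mm diameter (lid 64 mm), 90 mm high, lid is the top 16 mm; stands upright on the bench at the start. Its origin is its centre, half-way up; z points up. About 0.35 kg. To be packed.
- spray_mid (a point): white spray can with its grey cap on, body 50 mm diameter up to 95 mm, above it the firmly fixed cap of 46 mm diameter, 128 mm high in all; stands upright on the bench. Its origin is its centre, half-way up; z points up. It may be gripped by cap or body; a gripper cannot reach down over more than its own finger length, so grip it near the top. About 0.3 kg. To be packed.
- slim_mid (a point): slim white spray can with its grey cap on, body 34 mm diameter up to 82 mm, above it the firmly fixed cap of 30 mm diameter, 112 mm high in all; stands upright on the bench. Its origin is its centre, half-way up; z points up. Grip it near the top, by cap or body. About 0.12 kg. To be packed.
- bottle_mid (a point): flat white plastic bottle with its grey screw cap on: rectangular body 60 mm (along its x) by 40 mm (along its y) and 92 mm high, with rounded edges, then the round cap of 30 mm diameter and 24 mm height, 116 mm in all; stands upright on the bench. Its origin is its centre, half-way up; z points up. Best gripped across the 40 mm, high on the body. About 0.25 kg. To be packed.
- open_spray_mid (a point): look-alike: white spray can like the capped one (50 mm diameter body, 95 mm high) but without cap, showing a bare metal shoulder and a thin white nozzle, 120 mm high in all. Its origin is on its axis 60 mm above its foot. Must stay where it stands.
- open_bottle_mid (a point): look-alike: flat white bottle like the capped one (60 x 40 mm body, 92 mm high) but without cap, showing a bare open neck of 22 mm diameter, 108 mm high in all. Its origin is on its axis 54 mm above its foot. Must stay where it stands.
- pocket_tin_hole0 (a point): pocket of the squat tin: the widest round pocket, mouth 80 mm diameter, in a pale foam insert 124 mm square, one of four that fill a square grey caddy (276 mm outside over the rim, rim 50 mm above the bench) fixed to the bench. Point: centre of the mouth, level with the foam's top, 51 mm above the bench; the flat dark pocket floor is 35 mm lower. The mouth has a 4 mm chamfer outside the given size. z points up, x and y run along the caddy's sides
- pocket_spray_hole0 (a point): pocket of the spray can: the middle-sized round pocket, mouth 64 mm diameter, in a pale foam insert 124 mm square, one of four that fill a square grey caddy (276 mm outside over the rim, rim 50 mm above the bench) fixed to the bench. Point: centre of the mouth, level with the foam's top, 51 mm above the bench; the flat dark pocket floor is 35 mm lower. The mouth has a 4 mm chamfer outside the given size. z points up, x and y run along the caddy's sides
- pocket_slim_hole0 (a point): pocket of the slim spray can: the smallest round pocket, mouth 48 mm diameter, in a pale foam insert 124 mm square, one of four that fill a square grey caddy (276 mm outside over the rim, rim 50 mm above the bench) fixed to the bench. Point: centre of the mouth, level with the foam's top, 51 mm above the bench; the flat dark pocket floor is 35 mm lower. The mouth has a 4 mm chamfer outside the given size. z points up, x and y run along the caddy's sides
- pocket_bottle_hole0 (a point): pocket of the flat bottle: the rectangular pocket, mouth 74 mm (along x) by 54 mm (along y), in a pale foam insert 124 mm square, one of four that fill a square grey caddy (276 mm outside over the rim, rim 50 mm above the bench) fixed to the bench. Point: centre of the mouth, level with the foam's top, 51 mm above the bench; the flat dark pocket floor is 35 mm lower. The mouth has a 4 mm chamfer outside the given size. z points up, x and y run along the caddy's sides
Mind the look-alikes: they are no part of the job. Leave any green or yellow look-alike of the part that bears tin_mid alone.

How it is judged (in metres and radians):
At the end, for the whole second after the job is handed in: Each of the four capped or lidded containers stands in the pocket of its own shape and size: within 12 mm of its axis, foot within 6 mm of its floor, upright within 0.12 rad, at rest. The two without caps are upright (0.12 rad), within 25 mm of where they stood (horizontal distance between tin_mid and pocket_tin_hole0 below 0.012 m and z of tin_mid in the frame of pocket_tin_hole0 below 0.016 m and angle between each of tin_mid, spray_mid, slim_mid, bottle_mid, open_spray_mid, open_bottle_mid's own z axis and vertical below 0.12 rad and linear speed of each of tin, spray, slim, bottle below 0.02 m/s and angular speed of each of tin, spray, slim, bottle below 0.2 rad/s and horizontal distance between spray_mid and pocket_spray_hole0 below 0.012 m and z of spray_mid in the frame of pocket_spray_hole0 below 0.035 m and horizontal distance between slim_mid and pocket_slim_hole0 below 0.012 m and z of slim_mid in the frame of pocket_slim_hole0 below 0.027 m and horizontal distance between bottle_mid and pocket_bottle_hole0 below 0.012 m and z of bottle_mid in the frame of pocket_bottle_hole0 below 0.029 m and distance of each of open_spray_mid, open_bottle_mid from where it was at the start of the episode below 0.025 m); the robot touches nothing.
It fails at once if the spray can without cap is moved more than 25 mm from its place (distance of open_spray_mid from where it was at the start of the episode above 0.025 m).
It fails at once if the flat bottle without cap is moved more than 25 mm from its place (distance of open_bottle_mid from where it was at the start of the episode above 0.025 m).
It also fails if it takes over 131 s, if anything falls off the work surface, if the arm or the gripper's body presses on something with over 40 N, if the wrist force passes 120 N, or if a joint passes its speed limit or range.

### The arm

A 6-joint arm with a two-finger parallel gripper is mounted at the origin on the work surface. World frame = base frame: x ahead of the robot, y to its left, z up, the work surface at z = 0. Lengths are in mm, angles in degrees, forces in N, time in s.
With the tool pointing down it reaches from about 275 to 975 mm from the base axis. Payload 8.4 kg.
Tool frame: the origin (TCP) lies midway between the tips of the shut fingers; the grasp point (between the pads) lies 19 mm behind it; z points along the fingers, x is the direction in which the jaws open and shut, and the axes are right-handed (so a half turn about z gives the same grasp; the last joint's range is limited). The gripper opens to 92 mm and grips with 3 to 60 N. Pads are 20 mm wide; open, the fingers measure 128 mm over their backs; the gripper's body (75 mm by 189 mm) begins 69 mm behind the grasp point.
Start: joints at [71.54, 20.225, 93.587, -0, 66.188, -0.138], TCP at [196.484, 593.314, 214.583] pointing down, gripper open.
Joint ranges: [-150.9, 150.9], [-52.94, 120.26], [3.33, 152.33], [-74.26, 254.26], [0, 154.13], [-172.89, 172.89]. Speed limits (degrees/s): [127.2, 127.2, 159.86, 180, 180, 180].

### API

Orientations are given as a 3x3 rotation matrix whose columns are the frame's x, y, z axes.
In Python, from station import bot, cams, ticket gives the robot as it stands.
- The arm moves only by the tool send_rows, never from a script. Its argument "targets" is a list of rows, each an object of numbers: "tx", "ty", "tz": the shift along the tool's x, y, z in units of 0.05 m (1.0 is 0.05 m); "wx", "wy", "wz": the turn, a rotation vector about the tool's x, y, z in units of 5 degrees (1.0 is 5 degrees). In form: [{"tx": .., "ty": .., "tz": .., "wx": .., "wy": .., "wz": ..}, ...]. A call has 1 to 20 rows; each row shifts and turns the pose as measured when the row begins, along the tool's axes as they then stand; what a row does not reach is not made up. A row lasts 1/8 s, in which the tool goes at most 62.5 mm and 10.7 degrees, less where a joint would pass 70% of its speed; a pose out of reach is approached as far as the arm can. A call with a number of a shift or a turn outside -1 to 1 is refused whole. A call with a gripper value outside its range is refused whole. "gripper" is the opening, from -1 (shut) to 1 (fully open), set as the call begins (left out, the last holds). The fingers move at their own pace and stop on an object; "newtons" is the grip in N (left out, the last holds). Time passes only in rows, so rows that do not move let the fingers close. It gives the time, the measured TCP pose, the force and the opening at its end, in the units of the state.
- bot.read_state(): the state, without advancing time (a new reading comes with each control period).
- cams.grab_frame(name): name is "scene" or "top" or "wrist"; returns (picture, depth): 400x640x3 uint8, red, green, blue; 400x640 float32, mm along the optical axis (not along the pixel's ray), 0 where there is no reading.
- cams.calibration(name): a dict with "fx", "fy", "cx", "cy" (pixels), "view" (4x4, takes a point from world to camera coordinates); the wrist camera has in their place "mount" (4x4, takes a point from camera to tool coordinates, whose origin is the TCP and whose axes are the tool frame's). Camera axes: x right, y up, looking along -z (the intrinsics and any distortion apply to the point x, -y, -z); pixel columns grow to the right and rows downward; lengths in mm; the calibration is good to about 2 mm. A picture is of the moment at which its call begins: read the wrist's pose just before it. calibration takes no time and is no camera call.
- ticket.sign_off(): hands the job in, once; it reports no verdict.
The state is a dict: "t": time; "joint_positions": joint angles; "qvel": joint speeds; "joint_torque": joint torques, N m; "tcp_pos": TCP position; "tool_rot": TCP orientation; "wrist_force": force on the tool from outside, world axes, zero at the start; "torque": the same for the moment, N m; "grip_width": opening from 0.0 (shut) to 1.0 (fully open).
Only numpy, scipy, OpenCV 4.12 (cv2) and the standard library are available. Lean on these libraries where they do the work, as an engineer would, in place of code of your own. Each camera call takes 0.05 s, during which the arm holds its last target. There are 200 camera calls.

## Working session

There is one attempt and no reset: what is moved stays moved. The work goes in short steps, Python scripts to look and compute and a tool call to move; the robot and the scene stay as the last step left them, time stands still between calls to the robot, and variables do not carry over. Pictures are saved under pics/ and viewed, about 12 in all and at most 16, crops included, and the job is handed in when it is done.

Besides the shell and the picture viewer there is one more tool, called after "Request:" in YAML: its name, and indented under it one key for each argument. send_rows: Moves the arm, as the interface text tells. Its arguments: {"type":"object","properties":{"targets":{"type":"array"},"gripper":{"type":"number"},"newtons":{"type":"number"}},"required":["targets"]}

```bash
mkdir -p pics; ls; python3 - <<'E'
from station import bot,cams
import cv2,numpy as np
s=bot.read_state();print(s)
for n in("scene","top"):
    p,d=cams.grab_frame(n);cv2.imwrite(f"pics/{n}0.png",p[:,:,::-1]);np.save(f"pics/{n}0.npy",d)
    print(n,cams.calibration(n))
print(cams.calibration("wrist"))
E
```

```text
pics
{'t': 0.0, 'joint_positions': array([ 7.15424168e+01,  2.02624065e+01,  9.36297601e+01, -3.15793926e-03,
        6.61887161e+01, -1.37241436e-01]), 'qvel': array([-0.00019758, -0.00732457, -0.03638954, -0.00476808,  0.13012933,
       -0.04498467]), 'joint_torque': array([-3.76085562e-03, -5.93861711e+01, -3.34198451e+01,  6.94146683e-02,
        2.37357127e-02, -1.20887657e-04]), 'tcp_pos': array([196.30843977, 592.83129409, 213.85947199]), 'tool_rot': array([[ 3.14308071e-01,  9.49320956e-01, -3.99106416e-04],
       [ 9.49319990e-01, -3.14308321e-01, -1.35501338e-03],
       [-1.41178506e-03,  4.70119419e-05, -9.99999002e-01]]), 'wrist_force': array([-0.04512048, -0.97068986,  0.49887949]), 'torque': array([ 0.05687621, -0.03454944, -0.00389589]), 'grip_width': 1.0009705266266604}
scene {'fx': 404.3591952235931, 'fy': 404.3591952235931, 'cx': 315.66424755644573, 'cy': 201.4792971086553, 'view': array([[-8.52902373e-01,  5.22059065e-01, -3.44588583e-03,
         5.12637418e+02],
       [-4.37744730e-01, -7.11527749e-01,  5.49643351e-01,
         1.97274937e+02],
       [ 2.844
[... 363 characters left out ...]
 9.98303553e-01,  2.47990160e-02,  5.26785017e-02,
        -6.01683836e+02],
       [-5.29221117e-02,  9.27130126e-03,  9.98555603e-01,
        -1.44854602e+03],
       [ 0.00000000e+00,  0.00000000e+00,  0.00000000e+00,
         1.00000000e+00]])}
{'fx': 348.5198715680247, 'fy': 348.5198715680247, 'cx': 318.2663927053129, 'cy': 192.1058990022425, 'mount': array([[ 9.99999898e-01, -4.94578931e-05,  4.48407019e-04,
         2.51368303e-02],
       [ 5.80298065e-05, -9.71612248e-01, -2.36579025e-01,
        -6.62706620e+01],
       [ 4.47378452e-04,  2.36579027e-01, -9.71612147e-01,
        -1.69769663e+02],
       [ 0.00000000e+00,  0.00000000e+00,  0.00000000e+00,
         1.00000000e+00]])}
```

View pics/top0.png

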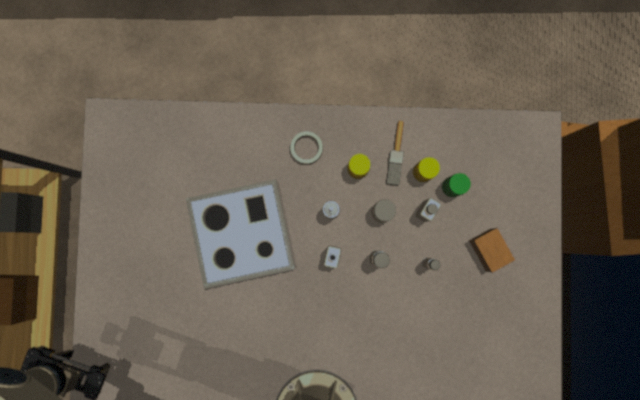

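View pics/scene0.png

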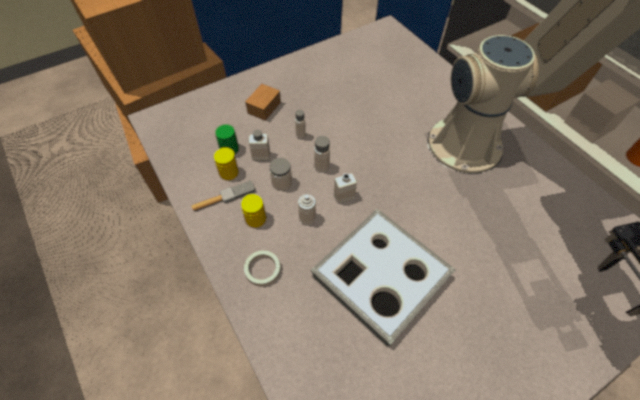

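The top view shows the following:
- **To be packed:** tin at about (384,211), capped spray at (380,259), slim can at (432,264), capped bottle at (430,210).
- **Leave alone:** open spray at (331,210), open bottle at (332,257). The yellow and green tins at (359,166), (428,169) and (457,184) are also look-alikes.
- **Caddy pockets:** tin (216,217), rectangle (257,209), spray (224,258), slim (265,249).

Next I'll look at an enlarged crop.

```bash
cat > h.py <<'E'
import numpy as np,cv2
from station import bot,cams
def w2p(c,P):
    q=c["view"][:3,:3]@P+c["view"][:3,3]
    return np.array([c["cx"]+c["fx"]*q[0]/-q[2],c["cy"]-c["fy"]*q[1]/-q[2]])
def hit(c,u,v,z):
    "ray of pixel meets plane z"
    R=c["view"][:3,:3];o=-R.T@c["view"][:3,3]
    d=R.T@np.array([(u-c["cx"])/c["fx"],-(v-c["cy"])/c["fy"],-1])
    return o+d*(z-o[2])/d[2]
def wristcal(s=None):
    s=s or bot.read_state();c=cams.calibration("wrist")
    T=np.eye(4);T[:3,:3]=s["tool_rot"];T[:3,3]=s["tcp_pos"]
    c["view"]=np.linalg.inv(T@c["mount"]);return c
E
python3 - <<'E'
from h import *
p=cv2.imread("pics/top0.png")
cv2.imwrite("pics/crop1.png",cv2.resize(p[175:295,180:450],None,fx=2.96,fy=2.96,interpolation=cv2.INTER_CUBIC))
c=cams.calibration("top")
for n,u,v,z in [("tin",384,211,90),("spray",380,259,128),("slim",432,264,112),("bot",430,210,116),("osp",331,210,120),("obo",332,257,108),("Ptin",216,217,51),("Pbot",257,209,51),("Pspr",224,258,51),("Pslim",265,249,51)]:
    print(n,hit(c,u,v,z).round())
E
```

```text
tin [ 614. -184.   90.]
spray [ 475. -170.  128.]
slim [ 464. -321.  112.]
bot [ 619. -313.  116.]
osp [611. -28. 120.]
obo [477. -34. 108.]
Ptin [586. 315.  51.]
Pbot [613. 193.  51.]
Pspr [464. 286.  51.]
Pslim [494. 165.  51.]
```

View pics/crop1.png

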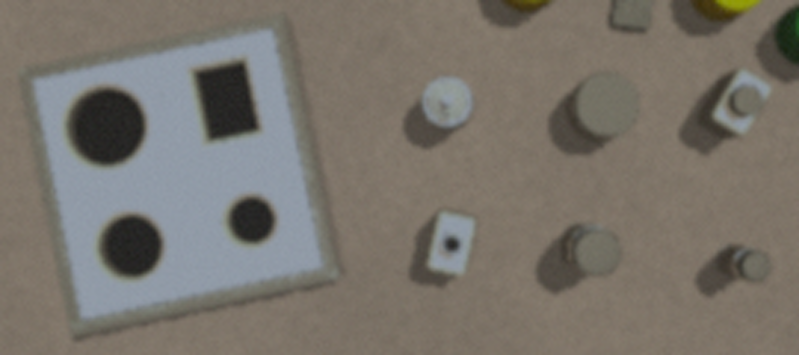

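The crop agrees with the earlier picks. Capped (grey tops): tin (605,105), bottle (742,102), spray (595,250), slim (748,262). Open look-alikes: spray (446,102), bottle (452,243). I'm moving the arm over the group for a close wrist view.

Request:
send_rows:
  targets:
    - {"wz": -0.92, "tz": -0.1}
    - {"wz": -0.92, "tz": -0.1}
    - {"wz": -0.92, "tz": -0.1}
    - {"wz": -0.92}
    - {"tx": -0.97, "ty": 0.44}
    - {"tx": -0.97, "ty": 0.44}
    - {"tx": -0.97, "ty": 0.44}
    - {"tx": -0.97, "ty": 0.44}
    - {"tx": -0.97, "ty": 0.44}
    - {"tx": -0.97, "ty": 0.44}
    - {"tx": -0.97, "ty": 0.44}
    - {"tx": -0.97, "ty": 0.44}
    - {"tx": -0.97, "ty": 0.44}
    - {"tx": -0.97, "ty": 0.44}
    - {"tx": -0.97, "ty": 0.44}
    - {"tx": -0.97, "ty": 0.44}
    - {"tx": -0.97, "ty": 0.44}
    - {"tx": -0.97, "ty": 0.44}
    - {"tx": -0.97, "ty": 0.44}
    - {"tx": -0.97, "ty": 0.44}
  gripper: 1
  newtons: 25

```text
validation failed for argument at $.ta...
```

```bash
cat >> h.py <<'E'
def go(x,y,z,yaw):
    s=bot.read_state();R=s["tool_rot"]
    a=np.degrees(np.arctan2(R[1,0],R[0,0]))
    print("t",s["t"].__round__(2),"pos",s["tcp_pos"].round(1),"yaw",round(a,2),"tilt",np.degrees(R[:2,2]).round(2),"F",s["wrist_force"].round(1),"grip",round(s["grip_width"]*92,1))
    print("units txyz",(R.T@(np.array([x,y,z])-s["tcp_pos"])/50).round(2),"wz",round(-(yaw-a)/5,2),"J",s["joint_positions"].round(0))
def wshot(n):
    s=bot.read_state();c=wristcal(s);p,d=cams.grab_frame("wrist")
    cv2.imwrite(f"pics/{n}.png",p[:,:,::-1]);np.savez(f"pics/{n}.npz",d=d,view=c["view"]);return c,p,d
E
python3 - <<'E'
from h import *
go(545,-180,230,90)
import time
c,p,d=wshot("w1")
for n,x,y,z in [("tin",614,-184,90),("slim",464,-321,112)]: print(n,w2p(c,np.array([x,y,z])))
E
```

```text
t 0.1 pos [196.4 592.9 214. ] yaw 71.68 tilt [-0.02 -0.07] F [0.6 0.2 0.2] grip 91.9
units txyz [-12.48  11.48  -0.31] wz -3.66 J [72. 20. 94.  0. 66. -0.]
tin [-147.25116269  666.32252522]
slim [-349.01177336  640.16172502]
```

View pics/w1.png

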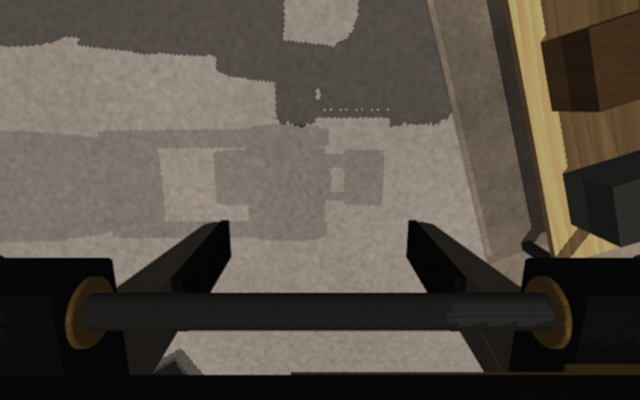

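The arm did not move: the wrist view still shows bare bench ahead of the fingers, with the fingers filling rows 220 and below. All six keys seem to be required, so I'll resend.

Request:
send_rows:
  targets:
    - {"tx": 0, "ty": 0, "tz": -0.2, "wx": 0, "wy": 0, "wz": -0.92}
    - {"tx": 0, "ty": 0, "tz": -0.2, "wx": 0, "wy": 0, "wz": -0.92}
    - {"tx": 0, "ty": 0, "tz": -0.2, "wx": 0, "wy": 0, "wz": -0.92}
    - {"tx": 0, "ty": 0, "tz": -0.2, "wx": 0, "wy": 0, "wz": -0.92}
    - {"tx": -0.97, "ty": 0.3, "tz": 0, "wx": 0, "wy": 0, "wz": 0}
    - {"tx": -0.97, "ty": 0.3, "tz": 0, "wx": 0, "wy": 0, "wz": 0}
    - {"tx": -0.97, "ty": 0.3, "tz": 0, "wx": 0, "wy": 0, "wz": 0}
    - {"tx": -0.97, "ty": 0.3, "tz": 0, "wx": 0, "wy": 0, "wz": 0}
    - {"tx": -0.97, "ty": 0.3, "tz": 0, "wx": 0, "wy": 0, "wz": 0}
    - {"tx": -0.97, "ty": 0.3, "tz": 0, "wx": 0, "wy": 0, "wz": 0}
    - {"tx": -0.97, "ty": 0.3, "tz": 0, "wx": 0, "wy": 0, "wz": 0}
    - {"tx": -0.97, "ty": 0.3, "tz": 0, "wx": 0, "wy": 0, "wz": 0}
    - {"tx": -0.97, "ty": 0.3, "tz": 0, "wx": 0, "wy": 0, "wz": 0}
    - {"tx": -0.97, "ty": 0.3, "tz": 0, "wx": 0, "wy": 0, "wz": 0}
    - {"tx": -0.97, "ty": 0.3, "tz": 0, "wx": 0, "wy": 0, "wz": 0}
    - {"tx": -0.97, "ty": 0.3, "tz": 0, "wx": 0, "wy": 0, "wz": 0}
    - {"tx": -0.97, "ty": 0.3, "tz": 0, "wx": 0, "wy": 0, "wz": 0}
    - {"tx": -0.97, "ty": 0.3, "tz": 0, "wx": 0, "wy": 0, "wz": 0}
    - {"tx": -0.97, "ty": 0.3, "tz": 0, "wx": 0, "wy": 0, "wz": 0}
    - {"tx": -0.97, "ty": 0.3, "tz": 0, "wx": 0, "wy": 0, "wz": 0}
  gripper: 1
  newtons: 25

```text
t: 2.65
tcp_pos: [451.4, -203.0, 256.1]
tool_rot: [[-0.018, 1.0, 0.004], [1.0, 0.018, -0.004], [-0.004, 0.004, -1.0]]
wrist_force: [-0.3, 0.9, 0.5]
grip_width: 1.003
```

```bash
python3 - <<'E'
from h import *
go(430,-200,250,90)
E
```

```text
t 2.65 pos [ 451.4 -203.   256.1] yaw 91.01 tilt [ 0.21 -0.2 ] F [-0.3  0.9  0.5] grip 92.3
units txyz [ 0.07 -0.43  0.12] wz 0.2 J [ -24.    6.  107.   -0.   67. -115.]
```

Request:
send_rows:
  targets:
    - {"tx": 0, "ty": -0.7, "tz": 0, "wx": 0, "wy": 0, "wz": 0.2}
    - {"tx": 0, "ty": -0.5, "tz": 0, "wx": 0, "wy": 0, "wz": 0}
    - {"tx": 0, "ty": 0, "tz": 0, "wx": 0, "wy": 0, "wz": 0}

```text
t: 3.02
tcp_pos: [390.1, -206.5, 254.7]
tool_rot: [[0.004, 1.0, 0.002], [1.0, -0.004, -0.003], [-0.003, 0.002, -1.0]]
wrist_force: [0.4, 0.4, -0.3]
grip_width: 0.998
```

```bash
python3 - <<'E'
from h import *
go(430,-200,250,90)
wshot("w2")
E
```

```text
t 3.02 pos [ 390.1 -206.5  254.7] yaw 89.8 tilt [ 0.13 -0.18] F [ 0.4  0.4 -0.3] grip 91.8
units txyz [0.13 0.8  0.09] wz -0.04 J [ -28.    1.  112.   -0.   67. -118.]
```

View pics/w2.png

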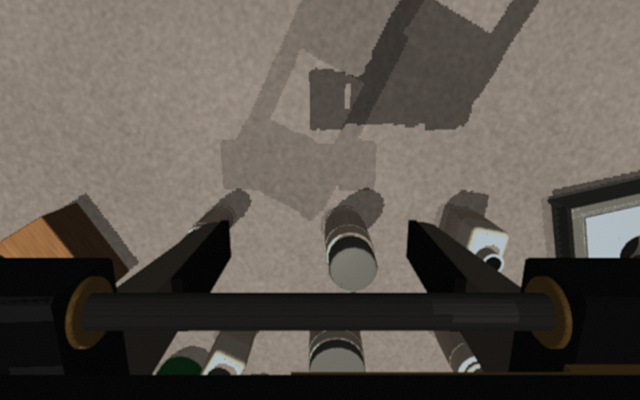

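The wrist view has image-up toward the robot. The spray is at (353,265), with the tin partly hidden at (337,360) and the open bottle at (485,250). Moving the TCP out to about x=585 should bring all six into the clear upper half.

Request:
send_rows:
  targets:
    - {"tx": 0, "ty": 0.9, "tz": 0, "wx": 0, "wy": 0, "wz": 0}
    - {"tx": 0, "ty": 0.9, "tz": 0, "wx": 0, "wy": 0, "wz": 0}
    - {"tx": 0, "ty": 0.9, "tz": -0.2, "wx": 0, "wy": 0, "wz": 0}
    - {"tx": 0, "ty": 0.8, "tz": -0.2, "wx": 0, "wy": 0, "wz": 0}
    - {"tx": 0, "ty": 0.4, "tz": 0, "wx": 0, "wy": 0, "wz": 0}
    - {"tx": 0, "ty": 0, "tz": 0, "wx": 0, "wy": 0, "wz": 0}
    - {"tx": 0, "ty": 0, "tz": 0, "wx": 0, "wy": 0, "wz": 0}

```text
t: 3.95
tcp_pos: [597.2, -201.7, 278.1]
tool_rot: [[-0.004, 1.0, 0.01], [1.0, 0.004, -0.005], [-0.005, 0.01, -1.0]]
wrist_force: [0.2, 0.7, 0.8]
grip_width: 0.995
```

```bash
python3 - <<'E'
from h import *
go(585,-200,270,90)
wshot("w3")
E
```

```text
t 3.95 pos [ 597.2 -201.7  278.1] yaw 90.25 tilt [ 0.58 -0.29] F [0.2 0.7 0.8] grip 91.6
units txyz [ 0.04 -0.25  0.16] wz 0.05 J [ -19.   17.   89.   -0.   73. -109.]
```

View pics/w3.png

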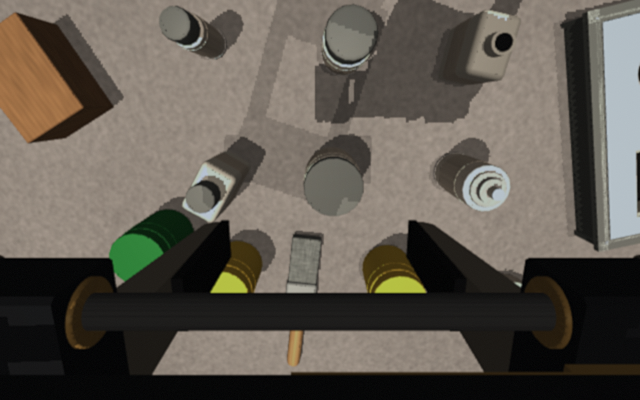

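The w3 view shows the tin lid at (333,186), spray cap at (350,34), slim cap at (180,22), bottle cap at (205,193), open spray at (487,187) and open bottle at (497,42). I'll fit the top surfaces from the depth image.

```bash
cat >> h.py <<'E'
def cloud(c,d):
    v,u=np.nonzero(d>0);z=d[v,u]
    q=np.c_[(u-c["cx"])/c["fx"]*z,-(v-c["cy"])/c["fy"]*z,-z]
    R=c["view"][:3,:3];return (q-c["view"][:3,3])@R
def top(P,x,y,lo,hi,r):
    m=(np.hypot(P[:,0]-x,P[:,1]-y)<r)&(P[:,2]>lo)&(P[:,2]<hi);Q=P[m]
    k=Q[:,:2].astype(np.float32)
    (cx,cy),rr=cv2.minEnclosingCircle(k);rect=cv2.minAreaRect(k)
    return len(Q),np.round([cx,cy,rr,np.median(Q[:,2])],1),"rect",np.round(rect[0],1),np.round(rect[1],1),round(rect[2],1)
E
python3 - <<'E'
from h import *
f=np.load("pics/w3.npz");c=cams.calibration("wrist");c["view"]=f["view"]
P=cloud(c,f["d"])
for n,u,v,z in [("tin",333,186,90),("spray",350,34,128),("slim",180,22,112),("bot",205,193,116),("botbody",205,193,90),("osp",487,187,95),("obo",490,42,92)]:
    h=hit(c,u,v,z); print(n,h.round(1)[:2],top(P,h[0],h[1],z-7,z+7,45))
t=cams.calibration("top");d=np.load("pics/top0.npy");P=cloud(t,d)
m=(abs(P[:,2]-50)<12)&(P[:,1]>60)&(P[:,1]<420)&(P[:,0]>350)&(P[:,0]<720)
Q=P[m];print("caddy",len(Q),np.median(Q[:,2]),cv2.minAreaRect(Q[:,:2].astype(np.float32)))
E
```

```text
tin [ 613.3 -187.1] (2768, array([ 615.3, -186.7,   31.9,   89.7]), 'rect', array([ 615.2, -186.6]), array([62.8, 62.6]), 0.8)
spray [ 472.  -176.2] (2402, array([ 471.2, -174.9,   22.9,  127.5]), 'rect', array([ 471.3, -175. ]), array([45.1, 44.5]), 86.1)
slim [ 459.8 -325.5] (974, array([ 460.7, -330.6,   15. ,  111.4]), 'rect', array([ 461.2, -330.3]), array([28.6, 28.2]), 17.1)
bot [ 614.9 -313.8] (721, array([ 621.4, -319.2,   15.1,  115.6]), 'rect', array([ 621.2, -319.3]), array([28.8, 29.2]), 36.5)
botbody [ 621.6 -322.7] (1191, array([ 621.3, -319.5,   33. ,   91. ]), 'rect', array([ 620.8, -319.2]), array([40.1, 59.1]), 59.8)
osp [612.3 -27.8] (1226, array([614.2, -28.6,  25.1,  95. ]), 'rect', array([613.9, -28.6]), array([49. , 49.2]), 66.6)
obo [472.1 -40.9] (2154, array([474.8, -36.1,  33.4,  91.2]), 'rect', array([474.6, -36.9]), array([39.5, 60.3]), 78.6)
caddy 7041 51.04249599105871 ((540.6663818359375, 243.41336059570312), (276.46392822265625, 277.4283142089844), 13.546539306640625)
```

The fits are clean:

| Object | x (mm) | y (mm) | Note |
|---|---|---|---|
| tin | 615 | -187 | |
| spray | 471 | -175 | |
| slim | 461 | -330 | |
| bottle | 621 | -319 | short axis at 59.8° |
| caddy | 541 | 243 | rotated 13.5° |

I'll move over the tin and descend.

Request:
send_rows:
  targets:
    - {"tx": 0.15, "ty": 0.18, "tz": 0.2, "wx": 0.11, "wy": 0.06, "wz": 0.05}
    - {"tx": 0.15, "ty": 0.18, "tz": 0.5, "wx": 0, "wy": 0, "wz": 0}
    - {"tx": 0, "ty": 0, "tz": 0.8, "wx": 0, "wy": 0, "wz": 0}
    - {"tx": 0, "ty": 0, "tz": 0.6, "wx": 0, "wy": 0, "wz": 0}
    - {"tx": 0, "ty": 0, "tz": 0.2, "wx": 0, "wy": 0, "wz": 0}
    - {"tx": 0, "ty": 0, "tz": 0, "wx": 0, "wy": 0, "wz": 0}

```text
t: 4.75
tcp_pos: [615.3, -184.6, 159.5]
tool_rot: [[0.003, 1.0, 0.0], [1.0, -0.003, 0.001], [0.001, 0.0, -1.0]]
wrist_force: [0.6, 0.0, -0.3]
grip_width: 0.998
```

```bash
cat >> h.py <<'E'
from scipy.spatial.transform import Rotation as Ro
def go(x,y,z,yaw):
    s=bot.read_state();R=s["tool_rot"];a=np.radians(yaw)
    D=np.array([[np.cos(a),np.sin(a),0],[np.sin(a),-np.cos(a),0],[0,0,-1]])
    print("t",round(s["t"],2),"pos",s["tcp_pos"].round(1),"F",s["wrist_force"].round(1),"grip",round(s["grip_width"]*92,1))
    print("units txyz",(R.T@(np.array([x,y,z])-s["tcp_pos"])/50).round(2),"w",(Ro.from_matrix(R.T@D).as_rotvec(degrees=True)/5).round(2),"J",s["joint_positions"].round(0))
E
python3 - <<'E'
from h import *
go(615.3,-186.7,42,90)
E
```

```text
t 4.75 pos [ 615.3 -184.6  159.5] F [ 0.6  0.  -0.3] grip 91.8
units txyz [-0.05 -0.    2.35] w [ 0.   -0.02 -0.04] J [ -17.   25.   94.    0.   61. -107.]
```

Request:
send_rows:
  targets:
    - {"tx": -0.04, "ty": 0, "tz": 0.6, "wx": 0, "wy": 0, "wz": 0}
    - {"tx": 0, "ty": 0, "tz": 0.7, "wx": 0, "wy": 0, "wz": 0}
    - {"tx": 0, "ty": 0, "tz": 0.6, "wx": 0, "wy": 0, "wz": 0}
    - {"tx": 0, "ty": 0, "tz": 0.3, "wx": 0, "wy": 0, "wz": 0}
    - {"tx": 0, "ty": 0, "tz": 0.05, "wx": 0, "wy": 0, "wz": 0}
    - {"tx": 0, "ty": 0, "tz": 0, "wx": 0, "wy": 0, "wz": 0}

```text
t: 5.5
tcp_pos: [622.2, -188.5, 53.0]
tool_rot: [[0.004, 1.0, 0.013], [1.0, -0.004, -0.002], [-0.002, 0.013, -1.0]]
wrist_force: [0.2, -0.1, 0.6]
grip_width: 1.001
```

Request:
send_rows:
  targets:
    - {"tx": 0, "ty": 0, "tz": 0, "wx": 0, "wy": 0, "wz": 0}
    - {"tx": 0, "ty": 0, "tz": 0, "wx": 0, "wy": 0, "wz": 0}
    - {"tx": 0, "ty": 0, "tz": 0, "wx": 0, "wy": 0, "wz": 0}
    - {"tx": 0, "ty": 0, "tz": 0, "wx": 0, "wy": 0, "wz": 0}
    - {"tx": 0, "ty": 0, "tz": 0, "wx": 0, "wy": 0, "wz": 0}
    - {"tx": 0, "ty": 0, "tz": 0, "wx": 0, "wy": 0, "wz": 0}
  gripper: -1
  newtons: 25

```text
t: 6.25
tcp_pos: [623.6, -188.7, 55.5]
tool_rot: [[0.004, 1.0, 0.017], [1.0, -0.004, -0.003], [-0.003, 0.017, -1.0]]
wrist_force: [0.1, -0.5, -0.5]
grip_width: 0.713
```

```bash
python3 - <<'E'
from h import *
go(615.3,-186.7,42,90)
E
```

```text
t 6.25 pos [ 623.6 -188.7   55.5] F [ 0.1 -0.5 -0.5] grip 65.6
units txyz [ 0.04 -0.17  0.27] w [ 0.19  0.03 -0.05] J [ -17.   32.   97.    0.   49. -107.]
```

The grip closed 8 mm off in x and 13 mm too high, because the pose drifts while holding. I'll reopen, correct and regrip.

Request:
send_rows:
  targets:
    - {"tx": 0, "ty": 0, "tz": 0, "wx": 0.1, "wy": 0, "wz": 0}
    - {"tx": 0, "ty": 0, "tz": 0, "wx": 0.1, "wy": 0, "wz": 0}
    - {"tx": 0.02, "ty": -0.1, "tz": 0, "wx": 0, "wy": 0, "wz": 0}
    - {"tx": 0.02, "ty": -0.08, "tz": 0.12, "wx": 0, "wy": 0, "wz": 0}
    - {"tx": 0, "ty": 0, "tz": 0.12, "wx": 0, "wy": 0, "wz": 0}
  gripper: 1

```text
t: 6.88
tcp_pos: [614.2, -186.8, 43.4]
tool_rot: [[0.004, 1.0, -0.002], [1.0, -0.004, -0.003], [-0.003, -0.002, -1.0]]
wrist_force: [-0.8, -0.7, 0.5]
grip_width: 0.999
```

```bash
python3 - <<'E'
from h import *
go(615.3,-186.7,42,90)
E
```

```text
t 6.88 pos [ 614.2 -186.8   43.4] F [-0.8 -0.7  0.5] grip 91.9
units txyz [0.   0.02 0.03] w [-0.02  0.04 -0.05] J [ -17.   33.   98.   -0.   49. -107.]
```

Now close, then lift in the same call.

Request:
send_rows:
  targets:
    - {"tx": 0, "ty": 0.02, "tz": 0, "wx": 0, "wy": 0, "wz": 0}
    - {"tx": 0, "ty": 0, "tz": 0, "wx": 0, "wy": 0, "wz": 0}
    - {"tx": 0, "ty": 0, "tz": 0, "wx": 0, "wy": 0, "wz": 0}
    - {"tx": 0, "ty": 0, "tz": 0, "wx": 0, "wy": 0, "wz": 0}
    - {"tx": 0, "ty": 0, "tz": 0, "wx": 0, "wy": 0, "wz": 0}
    - {"tx": 0, "ty": 0, "tz": -0.1, "wx": 0, "wy": 0, "wz": 0}
    - {"tx": 0, "ty": 0, "tz": -0.4, "wx": 0, "wy": 0, "wz": 0}
    - {"tx": 0, "ty": 0, "tz": -0.7, "wx": 0, "wy": 0, "wz": 0}
    - {"tx": 0, "ty": 0, "tz": -0.7, "wx": 0, "wy": 0, "wz": 0}
    - {"tx": 0, "ty": 0, "tz": -0.7, "wx": 0, "wy": 0, "wz": 0}
    - {"tx": 0, "ty": 0, "tz": -0.5, "wx": 0, "wy": 0, "wz": 0}
    - {"tx": 0, "ty": 0, "tz": -0.2, "wx": 0, "wy": 0, "wz": 0}
  gripper: -1
  newtons: 30

```text
t: 8.38
tcp_pos: [614.4, -185.7, 218.1]
tool_rot: [[0.004, 1.0, -0.002], [1.0, -0.004, -0.003], [-0.003, -0.002, -1.0]]
wrist_force: [0.7, -0.2, -3.5]
grip_width: 0.713
```

```bash
python3 - <<'E'
from h import *
go(615,100,210,90)
a=np.radians(13.55)
for n,i,j in [("Ptin",1,1),("Pbot",1,-1),("Pspr",-1,1),("Pslim",-1,-1)]:
    print(n,540.7+62*(i*np.cos(a)-j*np.sin(a)),243.4+62*(i*np.sin(a)+j*np.cos(a)))
E
```

```text
t 8.38 pos [ 614.4 -185.7  218.1] F [ 0.7 -0.2 -3.5] grip 65.6
units txyz [ 5.71 -0.01  0.14] w [-0.03  0.03 -0.05] J [ -17.   22.   91.   -0.   67. -107.]
Ptin 586.4480641841201 318.20049881789316
Pbot 615.5004988178932 197.65193581587997
Pspr 465.8995011821069 289.14806418412
Pslim 494.95193581588 168.59950118210685
```

Request:
send_rows:
  targets:
    - {"tx": 0.4, "ty": 0.05, "tz": -0.15, "wx": 0, "wy": 0, "wz": 0}
    - {"tx": 0.8, "ty": 0.05, "tz": -0.15, "wx": 0, "wy": 0, "wz": 0}
    - {"tx": 0.8, "ty": 0.05, "tz": -0.15, "wx": 0, "wy": 0, "wz": 0}
    - {"tx": 0.8, "ty": 0.05, "tz": -0.15, "wx": 0, "wy": 0, "wz": 0}
    - {"tx": 0.8, "ty": 0.05, "tz": -0.15, "wx": 0, "wy": 0, "wz": 0}
    - {"tx": 0.8, "ty": 0.05, "tz": -0.15, "wx": 0, "wy": 0, "wz": 0}
    - {"tx": 0.8, "ty": 0.05, "tz": -0.15, "wx": 0, "wy": 0, "wz": 0}
    - {"tx": 0.8, "ty": 0.05, "tz": -0.15, "wx": 0, "wy": 0, "wz": 0}
    - {"tx": 0.8, "ty": 0.05, "tz": -0.15, "wx": 0, "wy": 0, "wz": 0}
    - {"tx": 0.6, "ty": 0.05, "tz": -0.15, "wx": 0, "wy": 0, "wz": 0}
    - {"tx": 0.3, "ty": 0, "tz": 0, "wx": 0, "wy": 0, "wz": 0}
    - {"tx": 0, "ty": 0, "tz": 0, "wx": 0, "wy": 0, "wz": 0}

```text
t: 9.88
tcp_pos: [633.6, 222.5, 287.7]
tool_rot: [[0.002, 1.0, -0.018], [1.0, -0.002, -0.001], [-0.001, -0.018, -1.0]]
wrist_force: [0.4, 0.0, -3.0]
grip_width: 0.71
```

```bash
python3 - <<'E'
from h import *
go(586.4,318.2,150,90)
wshot("w4")
E
```

```text
t 9.88 pos [633.6 222.5 287.7] F [ 0.4  0.  -3. ] grip 65.4
units txyz [ 1.92 -0.9   2.77] w [-0.2   0.02 -0.02] J [ 19.  22.  82.   0.  77. -71.]
```

View pics/w4.png

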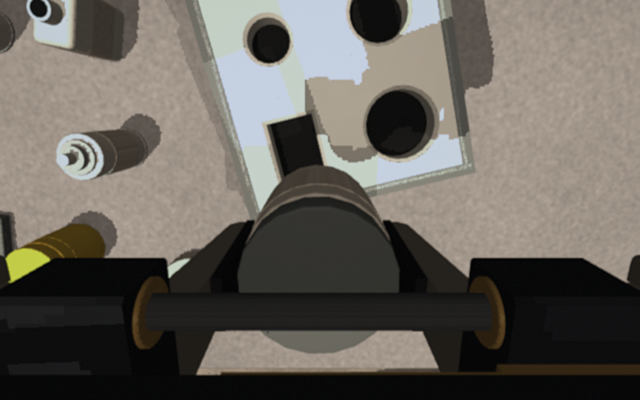

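The w4 view shows the pockets: tin (400,123), slim (268,42), spray cut off at about (377,12), and the rectangle at about (297,145), partly hidden by the held tin. I'll check these against the ±62 mm model.

```bash
python3 - <<'E'
from h import *
f=np.load("pics/w4.npz");c=cams.calibration("wrist");c["view"]=f["view"]
for n,u,v in [("tin",400,123),("slim",268,42),("spr",377,12)]: print(n,hit(c,u,v,51).round(1))
P=cloud(c,f["d"])
# foam-level points: fit circle to hole edge points by largest empty circle
g=P[(abs(P[:,2]-51)<3)]
print("foam z",np.median(g[:,2]))
from scipy.spatial import cKDTree
from scipy.optimize import minimize
T=cKDTree(g[:,:2])
for n,x,y in [("tin",586.4,318.2),("slim",495,168.6),("spr",465.9,289.1)]:
    r=minimize(lambda q:-T.query(q)[0],[x,y],method="Nelder-Mead",options=dict(initial_simplex=[[x,y],[x+8,y],[x,y+8]]));print(n,r.x.round(1),-r.fun)
    w=P[(np.hypot(P[:,0]-x,P[:,1]-y)<35)&(P[:,2]<25)];print("  floor",len(w),np.median(w[:,2]) if len(w) else 0)
E
```

```text
tin [580.8 315.9  51. ]
slim [493.7 167.4  51. ]
spr [463.8 285.4  51. ]
foam z 50.585393067521565
tin [582.9 316.7] 39.893784134686584
  floor 2510 16.560592910132968
slim [492.  167.4] 24.139903310939104
  floor 1281 16.679120028449166
spr [462.1 287.8] 32.328430978654104
  floor 1977 16.62499370176247
```

The empty-circle radii (39.9, 24.1, 32.3 mm) match the pockets, giving tin (582.9,316.7), slim (492,167.4), spray (462.1,287.8), and by the same shift bottle (612.1,196.3). Moving over the tin pocket.

Request:
send_rows:
  targets:
    - {"tx": 0.4, "ty": -0.2, "tz": 0.2, "wx": -0.1, "wy": 0, "wz": 0}
    - {"tx": 0.6, "ty": -0.32, "tz": 0.5, "wx": -0.1, "wy": 0, "wz": 0}
    - {"tx": 0.6, "ty": -0.3, "tz": 0.7, "wx": 0, "wy": 0, "wz": 0}
    - {"tx": 0.2, "ty": -0.1, "tz": 0.6, "wx": 0, "wy": 0, "wz": 0}
    - {"tx": 0, "ty": 0, "tz": 0.3, "wx": 0, "wy": 0, "wz": 0}
    - {"tx": 0, "ty": 0, "tz": 0, "wx": 0, "wy": 0, "wz": 0}

```text
t: 10.68
tcp_pos: [583.7, 310.5, 167.2]
tool_rot: [[0.008, 1.0, -0.001], [1.0, -0.008, -0.003], [-0.003, -0.001, -1.0]]
wrist_force: [-0.2, 0.5, -3.2]
grip_width: 0.71
```

```bash
python3 - <<'E'
from h import *
go(582.9,316.7,60,90)
E
```

```text
t 10.68 pos [583.7 310.5 167.2] F [-0.2  0.5 -3.2] grip 65.3
units txyz [ 0.13 -0.01  2.14] w [-0.02  0.04 -0.1 ] J [ 28.  26.  91.  -0.  63. -62.]
```

Request:
send_rows:
  targets:
    - {"tx": 0.06, "ty": 0, "tz": 0.3, "wx": 0, "wy": 0, "wz": -0.1}
    - {"tx": 0.06, "ty": 0, "tz": 0.4, "wx": 0, "wy": 0, "wz": 0}
    - {"tx": 0, "ty": 0, "tz": 0.35, "wx": 0, "wy": 0, "wz": 0}
    - {"tx": 0, "ty": 0, "tz": 0.15, "wx": 0, "wy": 0, "wz": 0}
    - {"tx": 0, "ty": 0, "tz": 0, "wx": 0, "wy": 0, "wz": 0}

```text
t: 11.3
tcp_pos: [585.7, 315.6, 104.8]
tool_rot: [[0.002, 1.0, 0.001], [1.0, -0.002, -0.002], [-0.002, 0.001, -1.0]]
wrist_force: [0.0, -0.2, -3.9]
grip_width: 0.716
```

```bash
python3 - <<'E'
from h import *
go(582.9,316.7,60,90)
E
```

```text
t 11.3 pos [585.7 315.6 104.8] F [ 0.  -0.2 -3.9] grip 65.9
units txyz [ 0.02 -0.06  0.9 ] w [ 0.01  0.02 -0.02] J [ 28.  30.  93.  -0.  57. -62.]
```

Request:
send_rows:
  targets:
    - {"tx": 0.02, "ty": -0.06, "tz": 0.1, "wx": 0, "wy": 0, "wz": 0}
    - {"tx": 0, "ty": -0.02, "tz": 0.2, "wx": 0, "wy": 0, "wz": 0}
    - {"tx": 0, "ty": -0.01, "tz": 0.2, "wx": 0, "wy": 0, "wz": 0}
    - {"tx": 0, "ty": -0.01, "tz": 0.2, "wx": 0, "wy": 0, "wz": 0}
    - {"tx": 0, "ty": 0, "tz": 0.1, "wx": 0, "wy": 0, "wz": 0}
    - {"tx": 0, "ty": 0, "tz": 0.05, "wx": 0, "wy": 0, "wz": 0}

```text
t: 12.05
tcp_pos: [581.1, 317.0, 60.4]
tool_rot: [[0.001, 1.0, 0.003], [1.0, -0.001, -0.001], [-0.001, 0.003, -1.0]]
wrist_force: [-0.5, -0.3, -3.1]
grip_width: 0.708
```

```bash
python3 - <<'E'
from h import *
go(582.9,316.7,60,90)
E
```

```text
t 12.05 pos [581.1 317.   60.4] F [-0.5 -0.3 -3.1] grip 65.1
units txyz [-0.01  0.04  0.01] w [ 0.03  0.01 -0.02] J [ 29.  33.  95.  -0.  52. -61.]
```

The foot is about 1 mm above the floor. Release and rise.

Request:
send_rows:
  targets:
    - {"tx": 0, "ty": 0.03, "tz": 0.02, "wx": 0, "wy": 0, "wz": 0}
    - {"tx": 0, "ty": 0, "tz": 0, "wx": 0, "wy": 0, "wz": 0}
    - {"tx": 0, "ty": 0, "tz": 0, "wx": 0, "wy": 0, "wz": 0}
    - {"tx": 0, "ty": 0, "tz": 0, "wx": 0, "wy": 0, "wz": 0}
    - {"tx": 0, "ty": 0, "tz": -0.3, "wx": 0, "wy": 0, "wz": 0}
    - {"tx": 0, "ty": 0, "tz": -0.7, "wx": 0, "wy": 0, "wz": 0}
    - {"tx": 0, "ty": 0, "tz": -0.9, "wx": 0, "wy": 0, "wz": 0}
    - {"tx": -0.2, "ty": -0.05, "tz": -0.9, "wx": 0, "wy": 0, "wz": 0}
    - {"tx": -0.7, "ty": -0.15, "tz": -0.4, "wx": 0, "wy": 0, "wz": 0}
    - {"tx": -0.9, "ty": -0.2, "tz": 0, "wx": 0, "wy": 0, "wz": 0}
    - {"tx": -0.9, "ty": -0.2, "tz": 0, "wx": 0, "wy": 0, "wz": 0}
    - {"tx": -0.9, "ty": -0.2, "tz": 0, "wx": 0, "wy": 0, "wz": 0}
    - {"tx": -0.9, "ty": -0.2, "tz": 0, "wx": 0, "wy": 0, "wz": 0}
    - {"tx": -0.9, "ty": -0.2, "tz": 0, "wx": 0, "wy": 0, "wz": 0}
    - {"tx": -0.9, "ty": -0.2, "tz": 0, "wx": 0, "wy": 0, "wz": 0}
    - {"tx": -0.9, "ty": -0.2, "tz": 0, "wx": 0, "wy": 0, "wz": 0}
    - {"tx": -0.9, "ty": -0.2, "tz": 0, "wx": 0, "wy": 0, "wz": 0}
    - {"tx": -0.7, "ty": -0.15, "tz": 0, "wx": 0, "wy": 0, "wz": 0}
    - {"tx": -0.4, "ty": -0.1, "tz": 0, "wx": 0, "wy": 0, "wz": 0}
    - {"tx": 0, "ty": 0, "tz": 0, "wx": 0, "wy": 0, "wz": 0}
  gripper: 1

```text
t: 14.55
tcp_pos: [480.2, -155.2, 243.5]
tool_rot: [[-0.0, 1.0, 0.029], [1.0, -0.0, 0.002], [0.002, 0.029, -1.0]]
wrist_force: [0.3, 0.5, -0.8]
grip_width: 1.003
```

```bash
python3 - <<'E'
from h import *
go(471.3,-174.9,61,90)
t=cams.calibration("top");p,d=cams.grab_frame("top");P=cloud(t,d)
print("tin in pocket",top(P,583,317,95,125,55))
print("osp",top(P,612,-28,90,100,45));print("spray",top(P,471,-175,122,134,40))
E
```

```text
t 14.55 pos [ 480.2 -155.2  243.5] F [ 0.3  0.5 -0.8] grip 92.3
units txyz [-0.4  -0.28  3.64] w [ 0.33 -0.02  0.  ] J [ -19.    7.  107.    1.   64. -109.]
tin in pocket (394, array([586. , 317. ,  32.4, 106.3]), 'rect', array([584.7, 317.6]), array([60.8, 62.3]), 3.6)
osp (101, array([617.3, -26.8,  24.8,  96. ]), 'rect', array([618.6, -28.3]), array([47. , 46.5]), 1.4)
spray (0, array([ 0.,  0.,  0., nan]), 'rect', array([0., 0.]), array([0., 0.]), 0.0)
  return _methods._mean(a, axis=axis, dtype=dtype,
  ret = ret.dtype.type(ret / rcount)
```

The tin lid is at z=106, so it is fully down. Next is the spray can.

Request:
send_rows:
  targets:
    - {"tx": -0.2, "ty": -0.1, "tz": 0.2, "wx": 0.17, "wy": 0, "wz": 0}
    - {"tx": -0.2, "ty": -0.1, "tz": 0.5, "wx": 0.16, "wy": 0, "wz": 0}
    - {"tx": 0, "ty": 0, "tz": 0.5, "wx": 0, "wy": 0, "wz": 0}
    - {"tx": 0, "ty": 0, "tz": 0.3, "wx": 0, "wy": 0, "wz": 0}
    - {"tx": 0, "ty": 0, "tz": 0.1, "wx": 0, "wy": 0, "wz": 0}

```text
t: 15.22
tcp_pos: [471.4, -173.0, 160.5]
tool_rot: [[-0.006, 1.0, -0.002], [1.0, 0.006, 0.002], [0.002, -0.002, -1.0]]
wrist_force: [-0.3, -0.2, 0.4]
grip_width: 1.002
```

```bash
python3 - <<'E'
from h import *
go(471.3,-174.9,61,90)
E
```

```text
t 15.22 pos [ 471.4 -173.   160.5] F [-0.3 -0.2  0.4] grip 92.2
units txyz [-0.04  0.    1.99] w [-0.02 -0.02  0.06] J [ -20.   13.  111.    0.   56. -111.]
```

Request:
send_rows:
  targets:
    - {"tx": -0.04, "ty": 0, "tz": 0.3, "wx": 0, "wy": 0, "wz": 0.06}
    - {"tx": 0, "ty": -0.01, "tz": 0.5, "wx": 0.02, "wy": 0, "wz": 0}
    - {"tx": 0, "ty": -0.02, "tz": 0.5, "wx": 0.02, "wy": 0, "wz": 0}
    - {"tx": 0, "ty": -0.01, "tz": 0.4, "wx": 0.02, "wy": 0, "wz": 0}
    - {"tx": 0, "ty": -0.01, "tz": 0.2, "wx": 0, "wy": 0, "wz": 0}
    - {"tx": 0, "ty": 0, "tz": 0.05, "wx": 0, "wy": 0, "wz": 0}

```text
t: 15.98
tcp_pos: [470.7, -175.4, 60.0]
tool_rot: [[-0.001, 1.0, -0.003], [1.0, 0.001, 0.0], [0.0, -0.003, -1.0]]
wrist_force: [0.4, -0.1, 0.1]
grip_width: 0.997
```

```bash
python3 - <<'E'
from h import *
go(471.3,-174.9,61,90)
E
```

```text
t 15.97 pos [ 470.7 -175.4   60. ] F [ 0.4 -0.1  0.1] grip 91.7
units txyz [ 0.01  0.01 -0.02] w [-0.04 -0.    0.01] J [ -21.   22.  115.   -0.   43. -111.]
```

Request:
send_rows:
  targets:
    - {"tx": 0, "ty": 0, "tz": 0, "wx": 0, "wy": 0, "wz": 0}
    - {"tx": 0, "ty": 0, "tz": 0, "wx": 0, "wy": 0, "wz": 0}
    - {"tx": 0, "ty": 0, "tz": 0, "wx": 0, "wy": 0, "wz": 0}
    - {"tx": 0, "ty": 0, "tz": 0, "wx": 0, "wy": 0, "wz": 0}
    - {"tx": 0, "ty": 0, "tz": 0, "wx": 0, "wy": 0, "wz": 0}
    - {"tx": 0, "ty": 0, "tz": 0, "wx": 0, "wy": 0, "wz": 0}
    - {"tx": 0, "ty": 0, "tz": -0.1, "wx": 0, "wy": 0, "wz": 0}
    - {"tx": 0, "ty": 0, "tz": -0.5, "wx": 0, "wy": 0, "wz": 0}
    - {"tx": 0, "ty": 0, "tz": -0.8, "wx": 0, "wy": 0, "wz": 0}
    - {"tx": 0, "ty": 0, "tz": -0.8, "wx": 0, "wy": 0, "wz": 0}
    - {"tx": 0, "ty": 0, "tz": -0.8, "wx": 0, "wy": 0, "wz": 0}
    - {"tx": 0, "ty": 0, "tz": -0.3, "wx": 0, "wy": 0, "wz": 0}
    - {"tx": 0, "ty": 0, "tz": 0, "wx": 0, "wy": 0, "wz": 0}
  gripper: -1
  newtons: 30

```text
t: 17.6
tcp_pos: [469.7, -175.0, 230.4]
tool_rot: [[-0.001, 1.0, -0.005], [1.0, 0.001, 0.001], [0.001, -0.005, -1.0]]
wrist_force: [0.6, -0.4, -3.8]
grip_width: 0.539
```

```bash
python3 - <<'E'
from h import *
go(462.1,287.8,77,90)
E
```

```text
t 17.6 pos [ 469.7 -175.   230.4] F [ 0.6 -0.4 -3.8] grip 49.6
units txyz [ 9.25 -0.13  3.08] w [-0.06 -0.01  0.01] J [ -21.    8.  107.   -0.   65. -111.]
```

Request:
send_rows:
  targets:
    - {"tx": 0.3, "ty": 0, "tz": -0.05, "wx": 0, "wy": 0, "wz": 0}
    - {"tx": 0.7, "ty": -0.02, "tz": 0, "wx": 0, "wy": 0, "wz": 0}
    - {"tx": 0.9, "ty": -0.02, "tz": 0, "wx": 0, "wy": 0, "wz": 0}
    - {"tx": 0.9, "ty": -0.02, "tz": 0, "wx": 0, "wy": 0, "wz": 0}
    - {"tx": 0.9, "ty": -0.02, "tz": 0, "wx": 0, "wy": 0, "wz": 0}
    - {"tx": 0.9, "ty": -0.02, "tz": 0, "wx": 0, "wy": 0, "wz": 0}
    - {"tx": 0.9, "ty": -0.02, "tz": 0, "wx": 0, "wy": 0, "wz": 0}
    - {"tx": 0.9, "ty": -0.02, "tz": 0, "wx": 0, "wy": 0, "wz": 0}
    - {"tx": 0.9, "ty": 0, "tz": 0, "wx": 0, "wy": 0, "wz": 0}
    - {"tx": 0.7, "ty": 0, "tz": 0, "wx": 0, "wy": 0, "wz": 0}
    - {"tx": 0.5, "ty": 0, "tz": 0, "wx": 0, "wy": 0, "wz": 0}
    - {"tx": 0.25, "ty": 0, "tz": 0, "wx": 0, "wy": 0, "wz": 0}
    - {"tx": 0, "ty": 0, "tz": 0, "wx": 0, "wy": 0, "wz": 0}

```text
t: 19.23
tcp_pos: [446.6, 282.7, 214.0]
tool_rot: [[-0.001, 0.999, -0.037], [1.0, 0.001, -0.003], [-0.003, -0.037, -0.999]]
wrist_force: [-0.2, -0.5, -2.9]
grip_width: 0.54
```

```bash
python3 - <<'E'
from h import *
go(462.1,287.8,77,90)
E
```

```text
t 19.23 pos [446.6 282.7 214. ] F [-0.2 -0.5 -2.9] grip 49.7
units txyz [0.11 0.41 2.73] w [-0.43  0.04  0.01] J [ 32.  13. 104.   1.  65. -59.]
```

Correct the tilt and position, then descend to TCP about 130 (foot about 70).

Request:
send_rows:
  targets:
    - {"tx": 0.06, "ty": 0.1, "tz": 0.1, "wx": -0.22, "wy": 0.02, "wz": 0}
    - {"tx": 0.06, "ty": 0.15, "tz": 0.4, "wx": -0.2, "wy": 0.02, "wz": 0}
    - {"tx": 0, "ty": 0.05, "tz": 0.5, "wx": 0, "wy": 0, "wz": 0}
    - {"tx": 0, "ty": 0, "tz": 0.4, "wx": 0, "wy": 0, "wz": 0}
    - {"tx": 0, "ty": 0, "tz": 0.2, "wx": 0, "wy": 0, "wz": 0}
    - {"tx": 0, "ty": 0, "tz": 0, "wx": 0, "wy": 0, "wz": 0}

```text
t: 19.98
tcp_pos: [462.5, 284.1, 130.3]
tool_rot: [[0.004, 1.0, 0.004], [1.0, -0.004, -0.001], [-0.001, 0.004, -1.0]]
wrist_force: [-0.1, -1.2, -2.5]
grip_width: 0.537
```

```bash
python3 - <<'E'
from h import *
go(462.1,287.8,77,90)
E
```

```text
t 19.98 pos [462.5 284.1 130.3] F [-0.1 -1.2 -2.5] grip 49.4
units txyz [ 0.07 -0.01  1.07] w [ 0.04  0.01 -0.05] J [ 32.  19. 108.  -0.  53. -58.]
```

Request:
send_rows:
  targets:
    - {"tx": 0.06, "ty": -0.01, "tz": 0.1, "wx": 0.04, "wy": 0, "wz": -0.05}
    - {"tx": 0.01, "ty": -0.01, "tz": 0.25, "wx": 0, "wy": 0, "wz": 0}
    - {"tx": 0, "ty": -0.01, "tz": 0.25, "wx": 0, "wy": 0, "wz": 0}
    - {"tx": 0, "ty": -0.01, "tz": 0.2, "wx": 0, "wy": 0, "wz": 0}
    - {"tx": 0, "ty": 0, "tz": 0.15, "wx": 0, "wy": 0, "wz": 0}
    - {"tx": 0, "ty": 0, "tz": 0.08, "wx": 0, "wy": 0, "wz": 0}

```text
t: 20.72
tcp_pos: [462.1, 288.9, 77.4]
tool_rot: [[-0.0, 1.0, 0.003], [1.0, 0.0, 0.001], [0.001, 0.003, -1.0]]
wrist_force: [-5.5, 2.5, 30.6]
grip_width: 0.539
```

```bash
python3 - <<'E'
from h import *
go(462.1,287.8,77,90)
E
```

```text
t 20.73 pos [462.1 288.9  77.4] F [-5.5  2.5 30.6] grip 49.6
units txyz [-0.02  0.    0.01] w [ 0.04 -0.02  0.  ] J [ 32.  23. 110.  -0.  47. -58.]
```

Foot contact at the expected height. Release, rise and head for the slim can.

Request:
send_rows:
  targets:
    - {"tx": 0, "ty": 0, "tz": -0.02, "wx": 0, "wy": 0, "wz": 0}
    - {"tx": 0, "ty": 0, "tz": 0, "wx": 0, "wy": 0, "wz": 0}
    - {"tx": 0, "ty": 0, "tz": 0, "wx": 0, "wy": 0, "wz": 0}
    - {"tx": 0, "ty": 0, "tz": 0, "wx": 0, "wy": 0, "wz": 0}
    - {"tx": 0, "ty": 0, "tz": -0.3, "wx": 0, "wy": 0, "wz": 0}
    - {"tx": 0, "ty": 0, "tz": -0.7, "wx": 0, "wy": 0, "wz": 0}
    - {"tx": 0, "ty": 0, "tz": -0.9, "wx": 0, "wy": 0, "wz": 0}
    - {"tx": 0, "ty": 0, "tz": -0.9, "wx": 0, "wy": 0, "wz": 0}
    - {"tx": -0.6, "ty": 0, "tz": -0.3, "wx": 0, "wy": 0, "wz": 0}
    - {"tx": -1, "ty": 0, "tz": 0, "wx": 0, "wy": 0, "wz": 0}
    - {"tx": -1, "ty": 0, "tz": 0, "wx": 0, "wy": 0, "wz": 0}
    - {"tx": -1, "ty": 0, "tz": 0, "wx": 0, "wy": 0, "wz": 0}
    - {"tx": -1, "ty": 0, "tz": 0, "wx": 0, "wy": 0, "wz": 0}
    - {"tx": -1, "ty": 0, "tz": 0, "wx": 0, "wy": 0, "wz": 0}
    - {"tx": -1, "ty": 0, "tz": 0, "wx": 0, "wy": 0, "wz": 0}
    - {"tx": -1, "ty": 0, "tz": 0, "wx": 0, "wy": 0, "wz": 0}
    - {"tx": -1, "ty": 0, "tz": 0, "wx": 0, "wy": 0, "wz": 0}
    - {"tx": -1, "ty": 0, "tz": 0, "wx": 0, "wy": 0, "wz": 0}
    - {"tx": -0.8, "ty": 0, "tz": 0, "wx": 0, "wy": 0, "wz": 0}
    - {"tx": -0.5, "ty": 0, "tz": 0, "wx": 0, "wy": 0, "wz": 0}
  gripper: 1

```text
t: 23.22
tcp_pos: [464.5, -271.5, 255.6]
tool_rot: [[-0.004, 1.0, 0.025], [1.0, 0.004, 0.003], [0.003, 0.025, -1.0]]
wrist_force: [-0.4, 0.6, 0.1]
grip_width: 0.996
```

```bash
python3 - <<'E'
from h import *
go(461,-330.5,47,90)
t=cams.calibration("top");p,d=cams.grab_frame("top");P=cloud(t,d)
print("spray in pocket",top(P,462,288,135,155,45))
print("slim",top(P,461,-330,106,118,40))
E
```

```text
t 23.23 pos [ 464.5 -271.5  255.6] F [-0.4  0.6  0.1] grip 91.6
units txyz [-1.19 -0.18  4.17] w [ 0.29 -0.03  0.05] J [ -31.   10.  102.    1.   67. -122.]
spray in pocket (216, array([463.3, 290.2,  23.1, 143.9]), 'rect', array([463.4, 290.1]), array([42. , 44.6]), 1.7)
slim (0, array([ 0.,  0.,  0., nan]), 'rect', array([0., 0.]), array([0., 0.]), 0.0)
  return _methods._mean(a, axis=axis, dtype=dtype,
  ret = ret.dtype.type(ret / rcount)
```

The spray top is at 143.9 mm, so it is seated. Now the slim can.

Request:
send_rows:
  targets:
    - {"tx": -0.4, "ty": 0, "tz": 0.1, "wx": 0.15, "wy": 0, "wz": 0.05}
    - {"tx": -0.5, "ty": -0.05, "tz": 0.4, "wx": 0.15, "wy": 0, "wz": 0}
    - {"tx": -0.25, "ty": -0.05, "tz": 0.6, "wx": 0, "wy": 0, "wz": 0}
    - {"tx": 0, "ty": 0, "tz": 0.6, "wx": 0, "wy": 0, "wz": 0}
    - {"tx": 0, "ty": 0, "tz": 0.3, "wx": 0, "wy": 0, "wz": 0}
    - {"tx": 0, "ty": 0, "tz": 0.1, "wx": 0, "wy": 0, "wz": 0}

```text
t: 24.02
tcp_pos: [461.5, -335.0, 150.8]
tool_rot: [[-0.001, 1.0, 0.0], [1.0, 0.001, -0.002], [-0.002, 0.0, -1.0]]
wrist_force: [0.6, -0.4, -0.2]
grip_width: 0.998
```

```bash
python3 - <<'E'
from h import *
go(461,-330.5,47,90)
E
```

```text
t 24.02 pos [ 461.5 -335.   150.8] F [ 0.6 -0.4 -0.2] grip 91.8
units txyz [ 0.09 -0.01  2.08] w [0.   0.02 0.01] J [ -36.   19.  104.   -0.   57. -126.]
```

Request:
send_rows:
  targets:
    - {"tx": 0.09, "ty": -0.01, "tz": 0.3, "wx": 0, "wy": 0.02, "wz": 0}
    - {"tx": 0, "ty": -0.01, "tz": 0.5, "wx": 0.02, "wy": 0, "wz": 0}
    - {"tx": 0, "ty": -0.02, "tz": 0.5, "wx": 0.02, "wy": 0, "wz": 0}
    - {"tx": 0, "ty": -0.01, "tz": 0.45, "wx": 0.02, "wy": 0, "wz": 0}
    - {"tx": 0, "ty": -0.01, "tz": 0.2, "wx": 0, "wy": 0, "wz": 0}
    - {"tx": 0, "ty": 0, "tz": 0.08, "wx": 0, "wy": 0, "wz": 0}

```text
t: 24.78
tcp_pos: [461.2, -330.0, 48.4]
tool_rot: [[-0.003, 1.0, -0.0], [1.0, 0.003, -0.003], [-0.003, -0.0, -1.0]]
wrist_force: [-0.3, 0.2, 0.7]
grip_width: 0.998
```

```bash
python3 - <<'E'
from h import *
go(461,-330.5,47,90)
E
```

```text
t 24.77 pos [ 461.2 -330.    48.4] F [-0.3  0.2  0.7] grip 91.8
units txyz [-0.01 -0.    0.03] w [-0.    0.04  0.03] J [ -36.   27.  108.   -0.   45. -126.]
```

Request:
send_rows:
  targets:
    - {"tx": 0, "ty": 0, "tz": 0, "wx": 0, "wy": 0, "wz": 0}
    - {"tx": 0, "ty": 0, "tz": 0, "wx": 0, "wy": 0, "wz": 0}
    - {"tx": 0, "ty": 0, "tz": 0, "wx": 0, "wy": 0, "wz": 0}
    - {"tx": 0, "ty": 0, "tz": 0, "wx": 0, "wy": 0, "wz": 0}
    - {"tx": 0, "ty": 0, "tz": 0, "wx": 0, "wy": 0, "wz": 0}
    - {"tx": 0, "ty": 0, "tz": 0, "wx": 0, "wy": 0, "wz": 0}
    - {"tx": 0, "ty": 0, "tz": 0, "wx": 0, "wy": 0, "wz": 0}
    - {"tx": 0, "ty": 0, "tz": 0, "wx": 0, "wy": 0, "wz": 0}
    - {"tx": 0, "ty": 0, "tz": -0.1, "wx": 0, "wy": 0, "wz": 0}
    - {"tx": 0, "ty": 0, "tz": -0.5, "wx": 0, "wy": 0, "wz": 0}
    - {"tx": 0, "ty": 0, "tz": -0.8, "wx": 0, "wy": 0, "wz": 0}
    - {"tx": 0, "ty": 0, "tz": -0.8, "wx": 0, "wy": 0, "wz": 0}
    - {"tx": 0, "ty": 0, "tz": -0.8, "wx": 0, "wy": 0, "wz": 0}
    - {"tx": 0, "ty": 0, "tz": -0.3, "wx": 0, "wy": 0, "wz": 0}
    - {"tx": 0, "ty": 0, "tz": 0, "wx": 0, "wy": 0, "wz": 0}
  gripper: -1
  newtons: 25

```text
t: 26.65
tcp_pos: [460.9, -329.1, 220.1]
tool_rot: [[-0.003, 1.0, 0.0], [1.0, 0.003, -0.004], [-0.004, 0.0, -1.0]]
wrist_force: [-0.8, 0.0, -1.6]
grip_width: 0.363
```

```bash
python3 - <<'E'
from h import *
go(492,167.4,64.5,90)
E
```

```text
t 26.65 pos [ 460.9 -329.1  220.1] F [-0.8  0.  -1.6] grip 33.4
units txyz [9.94 0.65 3.08] w [0.   0.04 0.03] J [ -36.   15.  101.   -0.   65. -126.]
```

Request:
send_rows:
  targets:
    - {"tx": 0.4, "ty": 0.03, "tz": -0.05, "wx": 0, "wy": 0, "wz": 0}
    - {"tx": 0.8, "ty": 0.06, "tz": -0.03, "wx": 0, "wy": 0, "wz": 0}
    - {"tx": 0.95, "ty": 0.09, "tz": -0.03, "wx": 0, "wy": 0, "wz": 0}
    - {"tx": 0.95, "ty": 0.09, "tz": -0.03, "wx": 0, "wy": 0, "wz": 0}
    - {"tx": 0.95, "ty": 0.09, "tz": -0.03, "wx": 0, "wy": 0, "wz": 0}
    - {"tx": 0.95, "ty": 0.09, "tz": -0.03, "wx": 0, "wy": 0, "wz": 0}
    - {"tx": 0.95, "ty": 0.09, "tz": -0.03, "wx": 0, "wy": 0, "wz": 0}
    - {"tx": 0.95, "ty": 0.09, "tz": -0.03, "wx": 0, "wy": 0, "wz": 0}
    - {"tx": 0.95, "ty": 0.09, "tz": -0.03, "wx": 0, "wy": 0, "wz": 0}
    - {"tx": 0.8, "ty": 0.09, "tz": -0.03, "wx": 0, "wy": 0, "wz": 0}
    - {"tx": 0.6, "ty": 0.05, "tz": 0, "wx": 0, "wy": 0, "wz": 0}
    - {"tx": 0.3, "ty": 0, "tz": 0, "wx": 0, "wy": 0, "wz": 0}
    - {"tx": 0, "ty": 0, "tz": 0, "wx": 0, "wy": 0, "wz": 0}

```text
t: 28.28
tcp_pos: [487.4, 174.2, 216.7]
tool_rot: [[-0.004, 0.999, -0.031], [1.0, 0.004, 0.001], [0.001, -0.031, -1.0]]
wrist_force: [0.4, 0.3, -1.4]
grip_width: 0.363
```

```bash
python3 - <<'E'
from h import *
go(492,167.4,64.5,90)
E
```

```text
t 28.27 pos [487.4 174.2 216.7] F [ 0.4  0.3 -1.4] grip 33.4
units txyz [-0.14  0.19  3.04] w [-0.36 -0.01  0.05] J [ 19.  11. 105.   1.  65. -72.]
```

Request:
send_rows:
  targets:
    - {"tx": -0.07, "ty": 0.04, "tz": 0.1, "wx": -0.18, "wy": 0, "wz": 0.05}
    - {"tx": -0.06, "ty": 0.06, "tz": 0.4, "wx": -0.18, "wy": 0, "wz": 0}
    - {"tx": 0, "ty": 0, "tz": 0.6, "wx": 0, "wy": 0, "wz": 0}
    - {"tx": 0, "ty": 0, "tz": 0.5, "wx": 0, "wy": 0, "wz": 0}
    - {"tx": 0, "ty": 0, "tz": 0.2, "wx": 0, "wy": 0, "wz": 0}
    - {"tx": 0, "ty": 0, "tz": 0, "wx": 0, "wy": 0, "wz": 0}

```text
t: 29.02
tcp_pos: [491.4, 160.4, 123.2]
tool_rot: [[0.007, 1.0, 0.003], [1.0, -0.007, -0.001], [-0.001, 0.003, -1.0]]
wrist_force: [0.3, 0.1, -1.3]
grip_width: 0.365
```

```bash
python3 - <<'E'
from h import *
go(492,167.4,64.5,90)
E
```

```text
t 29.02 pos [491.4 160.4 123.2] F [ 0.3  0.1 -1.3] grip 33.6
units txyz [0.14 0.01 1.17] w [ 0.03  0.01 -0.08] J [ 18.  17. 112.  -0.  51. -72.]
```

Request:
send_rows:
  targets:
    - {"tx": 0.12, "ty": 0, "tz": 0.1, "wx": 0.03, "wy": 0, "wz": -0.08}
    - {"tx": 0.02, "ty": -0.01, "tz": 0.25, "wx": 0, "wy": 0, "wz": 0}
    - {"tx": 0, "ty": -0.01, "tz": 0.3, "wx": 0, "wy": 0, "wz": 0}
    - {"tx": 0, "ty": 0, "tz": 0.25, "wx": 0, "wy": 0, "wz": 0}
    - {"tx": 0, "ty": 0, "tz": 0.15, "wx": 0, "wy": 0, "wz": 0}
    - {"tx": 0, "ty": 0, "tz": 0.08, "wx": 0, "wy": 0, "wz": 0}

```text
t: 29.78
tcp_pos: [492.7, 168.2, 65.8]
tool_rot: [[-0.0, 1.0, 0.005], [1.0, 0.0, 0.0], [0.0, 0.005, -1.0]]
wrist_force: [-5.6, -5.0, 35.6]
grip_width: 0.364
```

```bash
python3 - <<'E'
from h import *
go(492,167.4,64.5,90)
E
```

```text
t 29.77 pos [492.7 168.2  65.8] F [-5.6 -5.  35.6] grip 33.5
units txyz [-0.02 -0.01  0.03] w [ 0.05 -0.    0.01] J [ 19.  22. 113.  -0.  44. -71.]
```

Floor contact again. Release, rise and move towards the bottle.

Request:
send_rows:
  targets:
    - {"tx": 0, "ty": 0, "tz": -0.02, "wx": 0, "wy": 0, "wz": 0}
    - {"tx": 0, "ty": 0, "tz": 0, "wx": 0, "wy": 0, "wz": 0}
    - {"tx": 0, "ty": 0, "tz": 0, "wx": 0, "wy": 0, "wz": 0}
    - {"tx": 0, "ty": 0, "tz": 0, "wx": 0, "wy": 0, "wz": 0}
    - {"tx": 0, "ty": 0, "tz": -0.3, "wx": 0, "wy": 0, "wz": 0}
    - {"tx": 0, "ty": 0, "tz": -0.7, "wx": 0, "wy": 0, "wz": 0}
    - {"tx": 0, "ty": 0, "tz": -0.9, "wx": 0, "wy": 0, "wz": 0}
    - {"tx": 0, "ty": 0, "tz": -0.9, "wx": 0, "wy": 0, "wz": 0}
    - {"tx": -0.5, "ty": 0.1, "tz": -0.4, "wx": 0, "wy": 0, "wz": 0}
    - {"tx": -0.9, "ty": 0.24, "tz": 0, "wx": 0, "wy": 0, "wz": 0}
    - {"tx": -0.9, "ty": 0.24, "tz": 0, "wx": 0, "wy": 0, "wz": 0}
    - {"tx": -0.9, "ty": 0.24, "tz": 0, "wx": 0, "wy": 0, "wz": 0}
    - {"tx": -0.9, "ty": 0.24, "tz": 0, "wx": 0, "wy": 0, "wz": 0}
    - {"tx": -0.9, "ty": 0.24, "tz": 0, "wx": 0, "wy": 0, "wz": 0}
    - {"tx": -0.9, "ty": 0.24, "tz": 0, "wx": 0, "wy": 0, "wz": 0}
    - {"tx": -0.9, "ty": 0.24, "tz": 0, "wx": 0, "wy": 0, "wz": 0}
    - {"tx": -0.9, "ty": 0.24, "tz": 0, "wx": 0, "wy": 0, "wz": 0}
    - {"tx": -0.9, "ty": 0.24, "tz": 0, "wx": 0, "wy": 0, "wz": 0}
    - {"tx": -0.5, "ty": 0.15, "tz": 0, "wx": 0, "wy": 0, "wz": 0}
    - {"tx": -0.2, "ty": 0, "tz": 0, "wx": 0, "wy": 0, "wz": 0}
  gripper: 1

```text
t: 32.28
tcp_pos: [617.4, -310.6, 251.7]
tool_rot: [[-0.003, 1.0, 0.02], [1.0, 0.003, -0.0], [-0.0, 0.02, -1.0]]
wrist_force: [-0.5, 1.1, 0.4]
grip_width: 1.0
```

```bash
python3 - <<'E'
from h import *
go(621,-319.3,56,59.8)
t=cams.calibration("top");p,d=cams.grab_frame("top");P=cloud(t,d)
print("slim in pocket",top(P,492,167,120,137,40))
print("spray",top(P,462,288,135,155,45))
E
```

```text
t 32.27 pos [ 617.4 -310.6  251.7] F [-0.5  1.1  0.4] grip 92.0
units txyz [-0.17 -0.01  3.91] w [ 0.23 -0.06  6.08] J [ -27.   24.   83.    1.   72. -117.]
slim in pocket (85, array([492.7, 169.4,  14.9, 127.3]), 'rect', array([493.8, 170. ]), array([25.5, 28.7]), 1.3)
spray (218, array([463.7, 289.9,  23.1, 144. ]), 'rect', array([463.4, 289.6]), array([42. , 44.8]), 2.0)
```

The slim can is seated (127.3). Rotate for the bottle and descend to just above it.

Request:
send_rows:
  targets:
    - {"tx": -0.1, "ty": 0, "tz": 0, "wx": 0.2, "wy": 0, "wz": 0.9}
    - {"tx": -0.05, "ty": 0, "tz": 0.2, "wx": 0, "wy": 0, "wz": 0.95}
    - {"tx": 0, "ty": 0, "tz": 0.4, "wx": 0, "wy": 0, "wz": 0.95}
    - {"tx": 0, "ty": 0, "tz": 0.4, "wx": 0, "wy": 0, "wz": 0.95}
    - {"tx": 0, "ty": 0, "tz": 0.4, "wx": 0, "wy": 0, "wz": 0.95}
    - {"tx": 0, "ty": 0, "tz": 0.2, "wx": 0, "wy": 0, "wz": 0.8}
    - {"tx": 0, "ty": 0, "tz": 0.1, "wx": 0, "wy": 0, "wz": 0.4}
    - {"tx": 0, "ty": 0, "tz": 0, "wx": 0, "wy": 0, "wz": 0}

```text
t: 33.33
tcp_pos: [614.9, -309.2, 169.3]
tool_rot: [[0.5, 0.866, 0.002], [0.866, -0.5, 0.002], [0.003, 0.001, -1.0]]
wrist_force: [1.6, -0.2, -0.2]
grip_width: 1.001
```

```bash
python3 - <<'E'
from h import *
go(621,-319.3,56,59.8)
E
```

```text
t 33.33 pos [ 614.9 -309.2  169.3] F [ 1.6 -0.2 -0.2] grip 92.1
units txyz [-0.12  0.2   2.27] w [ 0.01 -0.03  0.05] J [-27.  28.  88.   0.  64. -87.]
```

Request:
send_rows:
  targets:
    - {"tx": -0.06, "ty": 0.1, "tz": 0.1, "wx": 0, "wy": 0, "wz": 0.05}
    - {"tx": -0.06, "ty": 0.08, "tz": 0.2, "wx": 0, "wy": 0, "wz": 0}
    - {"tx": 0, "ty": 0, "tz": 0.3, "wx": 0, "wy": 0, "wz": 0}
    - {"tx": 0, "ty": 0, "tz": 0.2, "wx": 0, "wy": 0, "wz": 0}
    - {"tx": 0, "ty": 0, "tz": 0, "wx": 0, "wy": 0, "wz": 0}

```text
t: 33.95
tcp_pos: [620.0, -318.6, 127.0]
tool_rot: [[0.502, 0.865, 0.002], [0.865, -0.502, 0.002], [0.003, 0.001, -1.0]]
wrist_force: [0.1, 0.0, 0.2]
grip_width: 0.999
```

```bash
python3 - <<'E'
from h import *
go(621,-319.3,56,59.8)
E
```

```text
t 33.95 pos [ 620.  -318.6  127. ] F [0.1 0.  0.2] grip 92.0
units txyz [-0.01  0.02  1.42] w [ 0.01 -0.03  0.02] J [-27.  31.  88.   0.  61. -87.]
```

Request:
send_rows:
  targets:
    - {"tx": -0.01, "ty": 0.01, "tz": 0.2, "wx": 0, "wy": -0.02, "wz": 0}
    - {"tx": 0, "ty": 0, "tz": 0.4, "wx": 0, "wy": 0, "wz": 0}
    - {"tx": 0, "ty": -0.01, "tz": 0.4, "wx": 0, "wy": 0, "wz": 0}
    - {"tx": 0, "ty": -0.01, "tz": 0.25, "wx": 0, "wy": 0, "wz": 0}
    - {"tx": 0, "ty": 0, "tz": 0.1, "wx": 0, "wy": 0, "wz": 0}
    - {"tx": 0, "ty": 0, "tz": 0.03, "wx": 0, "wy": 0, "wz": 0}

```text
t: 34.7
tcp_pos: [619.0, -318.4, 52.4]
tool_rot: [[0.501, 0.865, 0.0], [0.865, -0.501, 0.001], [0.001, -0.0, -1.0]]
wrist_force: [0.0, -0.3, -0.2]
grip_width: 0.999
```

```bash
python3 - <<'E'
from h import *
go(621,-319.3,56,59.8)
E
```

```text
t 34.7 pos [ 619.  -318.4   52.4] F [ 0.  -0.3 -0.2] grip 91.9
units txyz [ 0.    0.04 -0.07] w [-0.   -0.01  0.02] J [-27.  36.  91.   0.  53. -87.]
```

Request:
send_rows:
  targets:
    - {"tx": 0, "ty": 0.03, "tz": 0, "wx": 0, "wy": 0, "wz": 0}
    - {"tx": 0, "ty": 0, "tz": 0, "wx": 0, "wy": 0, "wz": 0}
    - {"tx": 0, "ty": 0, "tz": 0, "wx": 0, "wy": 0, "wz": 0}
    - {"tx": 0, "ty": 0, "tz": 0, "wx": 0, "wy": 0, "wz": 0}
    - {"tx": 0, "ty": 0, "tz": 0, "wx": 0, "wy": 0, "wz": 0}
    - {"tx": 0, "ty": 0, "tz": 0, "wx": 0, "wy": 0, "wz": 0}
    - {"tx": 0, "ty": 0, "tz": 0, "wx": 0, "wy": 0, "wz": 0}
    - {"tx": 0, "ty": 0, "tz": 0, "wx": 0, "wy": 0, "wz": 0}
    - {"tx": 0, "ty": 0, "tz": -0.1, "wx": 0, "wy": 0, "wz": 0}
    - {"tx": 0, "ty": 0, "tz": -0.5, "wx": 0, "wy": 0, "wz": 0}
    - {"tx": 0, "ty": 0, "tz": -0.8, "wx": 0, "wy": 0, "wz": 0}
    - {"tx": 0, "ty": 0, "tz": -0.8, "wx": 0, "wy": 0, "wz": 0}
    - {"tx": 0, "ty": 0, "tz": -0.8, "wx": 0, "wy": 0, "wz": 0}
    - {"tx": 0, "ty": 0, "tz": -0.3, "wx": 0, "wy": 0, "wz": 0}
    - {"tx": 0, "ty": 0, "tz": 0, "wx": 0, "wy": 0, "wz": 0}
  gripper: -1
  newtons: 30

```text
t: 36.58
tcp_pos: [619.3, -318.8, 222.3]
tool_rot: [[0.501, 0.865, -0.002], [0.865, -0.501, 0.002], [0.001, -0.002, -1.0]]
wrist_force: [0.6, 0.0, -2.5]
grip_width: 0.433
```

```bash
python3 - <<'E'
from h import *
go(612.1,196.3,68.5,103.5)
E
```

```text
t 36.58 pos [ 619.3 -318.8  222.3] F [ 0.6  0.  -2.5] grip 39.9
units txyz [ 8.84 -5.28  3.1 ] w [-0.02 -0.02 -8.72] J [-27.  26.  83.   0.  70. -87.]
```

Request:
send_rows:
  targets:
    - {"tx": 0, "ty": 0, "tz": -0.1, "wx": 0, "wy": 0, "wz": -0.9}
    - {"tx": 0, "ty": 0, "tz": 0, "wx": 0, "wy": 0, "wz": -0.97}
    - {"tx": 0, "ty": 0, "tz": 0, "wx": 0, "wy": 0, "wz": -0.97}
    - {"tx": 0, "ty": 0, "tz": 0, "wx": 0, "wy": 0, "wz": -0.97}
    - {"tx": 0, "ty": 0, "tz": 0, "wx": 0, "wy": 0, "wz": -0.97}
    - {"tx": 0, "ty": 0, "tz": 0, "wx": 0, "wy": 0, "wz": -0.97}
    - {"tx": 0, "ty": 0, "tz": 0, "wx": 0, "wy": 0, "wz": -0.97}
    - {"tx": 0, "ty": 0, "tz": 0, "wx": 0, "wy": 0, "wz": -0.97}
    - {"tx": 0, "ty": 0, "tz": 0, "wx": 0, "wy": 0, "wz": -0.6}
    - {"tx": 0, "ty": 0, "tz": 0, "wx": 0, "wy": 0, "wz": -0.2}
    - {"tx": 0, "ty": 0, "tz": 0, "wx": 0, "wy": 0, "wz": 0}

```text
t: 37.95
tcp_pos: [609.2, -313.5, 200.9]
tool_rot: [[-0.237, 0.971, -0.032], [0.971, 0.237, 0.018], [0.025, -0.027, -0.999]]
wrist_force: [-0.2, -0.1, -1.6]
grip_width: 0.433
```

```bash
python3 - <<'E'
from h import *
go(612.1,196.3,68.5,103.5)
E
```

```text
t 37.95 pos [ 609.2 -313.5  200.9] F [-0.2 -0.1 -1.6] grip 39.9
units txyz [9.82 2.55 2.83] w [-0.31 -0.29  0.04] J [ -27.   27.   84.    0.   70. -131.]
```

Request:
send_rows:
  targets:
    - {"tx": 0, "ty": 0, "tz": -0.3, "wx": -0.3, "wy": -0.28, "wz": 0.04}
    - {"tx": 0.4, "ty": 0.15, "tz": -0.2, "wx": 0, "wy": 0, "wz": 0}
    - {"tx": 0.8, "ty": 0.25, "tz": -0.05, "wx": 0, "wy": 0, "wz": 0}
    - {"tx": 0.9, "ty": 0.28, "tz": -0.03, "wx": 0, "wy": 0, "wz": 0}
    - {"tx": 0.9, "ty": 0.28, "tz": -0.03, "wx": 0, "wy": 0, "wz": 0}
    - {"tx": 0.9, "ty": 0.28, "tz": -0.03, "wx": 0, "wy": 0, "wz": 0}
    - {"tx": 0.9, "ty": 0.28, "tz": -0.03, "wx": 0, "wy": 0, "wz": 0}
    - {"tx": 0.9, "ty": 0.28, "tz": -0.03, "wx": 0, "wy": 0, "wz": 0}
    - {"tx": 0.9, "ty": 0.28, "tz": -0.03, "wx": 0, "wy": 0, "wz": 0}
    - {"tx": 0.9, "ty": 0.28, "tz": -0.03, "wx": 0, "wy": 0, "wz": 0}
    - {"tx": 0.8, "ty": 0.25, "tz": -0.03, "wx": 0, "wy": 0, "wz": 0}
    - {"tx": 0.6, "ty": 0.15, "tz": 0, "wx": 0, "wy": 0, "wz": 0}
    - {"tx": 0.3, "ty": 0.05, "tz": 0, "wx": 0, "wy": 0, "wz": 0}
    - {"tx": 0, "ty": 0, "tz": 0, "wx": 0, "wy": 0, "wz": 0}

```text
t: 39.7
tcp_pos: [639.0, 195.2, 257.7]
tool_rot: [[-0.231, 0.973, 0.021], [0.973, 0.231, 0.004], [-0.001, 0.021, -1.0]]
wrist_force: [-0.3, -0.6, -1.5]
grip_width: 0.43
```

```bash
python3 - <<'E'
from h import *
go(612.1,196.3,68.5,103.5)
E
```

```text
t 39.7 pos [639.  195.2 257.7] F [-0.3 -0.6 -1.5] grip 39.6
units txyz [ 0.15 -0.6   3.77] w [ 0.24  0.01 -0.03] J [ 17.  21.  86.  -0.  71. -86.]
```

Request:
send_rows:
  targets:
    - {"tx": 0.05, "ty": -0.2, "tz": 0.2, "wx": 0.12, "wy": 0, "wz": 0}
    - {"tx": 0.05, "ty": -0.25, "tz": 0.5, "wx": 0.12, "wy": 0, "wz": 0}
    - {"tx": 0.05, "ty": -0.1, "tz": 0.6, "wx": 0, "wy": 0, "wz": 0}
    - {"tx": 0, "ty": 0, "tz": 0.6, "wx": 0, "wy": 0, "wz": 0}
    - {"tx": 0, "ty": 0, "tz": 0.4, "wx": 0, "wy": 0, "wz": 0}
    - {"tx": 0, "ty": 0, "tz": 0.1, "wx": 0, "wy": 0, "wz": 0}
    - {"tx": 0, "ty": 0, "tz": 0, "wx": 0, "wy": 0, "wz": 0}

```text
t: 40.58
tcp_pos: [605.8, 187.3, 132.2]
tool_rot: [[-0.223, 0.975, -0.005], [0.975, 0.223, -0.004], [-0.003, -0.006, -1.0]]
wrist_force: [0.8, 0.7, -2.7]
grip_width: 0.437
```

```bash
python3 - <<'E'
from h import *
go(612.1,196.3,68.5,103.5)
E
```

```text
t 40.58 pos [605.8 187.3 132.2] F [ 0.8  0.7 -2.7] grip 40.2
units txyz [0.15 0.17 1.27] w [-0.07  0.03 -0.12] J [ 17.  26.  96.  -0.  58. -86.]
```

Request:
send_rows:
  targets:
    - {"tx": 0.07, "ty": 0.1, "tz": 0.05, "wx": -0.06, "wy": 0.03, "wz": -0.12}
    - {"tx": 0.07, "ty": 0.06, "tz": 0.1, "wx": 0, "wy": 0, "wz": 0}
    - {"tx": 0, "ty": 0, "tz": 0, "wx": 0, "wy": 0, "wz": 0}

```text
t: 40.95
tcp_pos: [613.7, 196.6, 126.3]
tool_rot: [[-0.233, 0.972, 0.003], [0.972, 0.233, 0.001], [0.0, 0.003, -1.0]]
wrist_force: [-0.1, -0.7, -2.7]
grip_width: 0.431
```

```bash
python3 - <<'E'
from h import *
go(612.1,196.3,68.5,103.5)
E
```

```text
t 40.95 pos [613.7 196.6 126.3] F [-0.1 -0.7 -2.7] grip 39.7
units txyz [ 0.   -0.04  1.16] w [ 0.03 -0.   -0.  ] J [ 18.  27.  95.   0.  57. -86.]
```

Request:
send_rows:
  targets:
    - {"tx": 0, "ty": -0.03, "tz": 0.1, "wx": 0.02, "wy": 0, "wz": 0}
    - {"tx": 0, "ty": -0.01, "tz": 0.25, "wx": 0, "wy": 0, "wz": 0}
    - {"tx": 0, "ty": -0.01, "tz": 0.3, "wx": 0, "wy": 0, "wz": 0}
    - {"tx": 0, "ty": 0, "tz": 0.25, "wx": 0, "wy": 0, "wz": 0}
    - {"tx": 0, "ty": 0, "tz": 0.15, "wx": 0, "wy": 0, "wz": 0}
    - {"tx": 0, "ty": 0, "tz": 0.06, "wx": 0, "wy": 0, "wz": 0}

```text
t: 41.7
tcp_pos: [611.3, 196.1, 69.5]
tool_rot: [[-0.234, 0.972, 0.001], [0.972, 0.234, 0.0], [0.0, 0.001, -1.0]]
wrist_force: [-11.9, -4.6, 42.6]
grip_width: 0.429
```

```bash
python3 - <<'E'
from h import *
go(612.1,196.3,68.5,103.5)
E
```

```text
t 41.7 pos [611.3 196.1  69.5] F [-11.9  -4.6  42.6] grip 39.4
units txyz [0.   0.02 0.02] w [ 0.01 -0.    0.  ] J [ 18.  31.  98.  -0.  52. -86.]
```

Request:
send_rows:
  targets:
    - {"tx": 0, "ty": 0, "tz": -0.02, "wx": 0, "wy": 0, "wz": 0}
    - {"tx": 0, "ty": 0, "tz": 0, "wx": 0, "wy": 0, "wz": 0}
    - {"tx": 0, "ty": 0, "tz": 0, "wx": 0, "wy": 0, "wz": 0}
    - {"tx": 0, "ty": 0, "tz": 0, "wx": 0, "wy": 0, "wz": 0}
    - {"tx": 0, "ty": 0, "tz": -0.2, "wx": 0, "wy": 0, "wz": 0}
    - {"tx": 0, "ty": 0, "tz": -0.6, "wx": 0, "wy": 0, "wz": 0}
    - {"tx": 0, "ty": 0, "tz": -0.9, "wx": 0, "wy": 0, "wz": 0}
    - {"tx": 0, "ty": 0, "tz": -0.9, "wx": 0, "wy": 0, "wz": 0}
    - {"tx": -0.2, "ty": 0, "tz": -0.8, "wx": 0, "wy": 0, "wz": 0}
    - {"tx": -0.8, "ty": -0.2, "tz": -0.4, "wx": 0, "wy": 0, "wz": 0}
    - {"tx": -0.9, "ty": -0.2, "tz": 0, "wx": 0, "wy": 0, "wz": 0}
    - {"tx": -0.9, "ty": -0.2, "tz": 0, "wx": 0, "wy": 0, "wz": 0}
    - {"tx": -0.9, "ty": -0.2, "tz": 0, "wx": 0, "wy": 0, "wz": 0}
    - {"tx": -0.9, "ty": -0.2, "tz": 0, "wx": 0, "wy": 0, "wz": 0}
    - {"tx": -0.9, "ty": -0.2, "tz": 0, "wx": 0, "wy": 0, "wz": 0}
    - {"tx": -0.9, "ty": -0.2, "tz": 0, "wx": 0, "wy": 0, "wz": 0}
    - {"tx": -0.9, "ty": -0.2, "tz": 0, "wx": 0, "wy": 0, "wz": 0}
    - {"tx": -0.5, "ty": -0.1, "tz": 0, "wx": 0, "wy": 0, "wz": 0}
    - {"tx": 0, "ty": 0, "tz": 0, "wx": 0, "wy": 0, "wz": 0}
    - {"tx": 0, "ty": 0, "tz": 0, "wx": 0, "wy": 0, "wz": 0}
  gripper: 1

```text
t: 44.2
tcp_pos: [620.9, -214.4, 277.4]
tool_rot: [[-0.235, 0.972, 0.012], [0.972, 0.235, 0.0], [-0.003, 0.011, -1.0]]
wrist_force: [-0.7, 1.0, 0.8]
grip_width: 1.0
```

```bash
python3 - <<'E'
from h import *
go(600,-200,250,90)
t=cams.calibration("top");p,d=cams.grab_frame("top");P=cloud(t,d)
cv2.imwrite("pics/topend.png",cv2.resize(p[175:295,180:450,::-1],None,fx=2.96,fy=2.96,interpolation=cv2.INTER_CUBIC))
for n,a in dict(tin=(583,317,98,115,45),spray=(462,288,135,155,45),slim=(492,167,120,137,40),cap=(612,196,125,140,40),body=(612,196,100,116,45),osp=(612,-28,90,100,45),obo=(474,-36,85,98,45)).items():
    try: print(n,top(P,*a))
    except Exception as e: print(n,"none")
E
```

```text
t 44.2 pos [ 620.9 -214.4  277.4] F [-0.7  1.   0.8] grip 92.0
units txyz [ 0.38 -0.35  0.54] w [0.13 0.01 2.72] J [ -19.   20.   86.    0.   74. -123.]
tin (389, array([584.5, 317.2,  32.5, 106.4]), 'rect', array([585.5, 317.8]), array([62.5, 61.6]), 67.1)
spray (215, array([464. , 290.3,  23.4, 143.8]), 'rect', array([463.6, 289.8]), array([45.5, 42.3]), 88.3)
slim (85, array([493. , 169.3,  14.8, 128.5]), 'rect', array([493.8, 169.8]), array([25.4, 28.7]), 1.3)
cap (87, array([613.8, 197.3,  14.9, 132.1]), 'rect', array([613.4, 197.6]), array([28.3, 26.1]), 1.0)
body (186, array([614. , 197.3,  32.5, 107.6]), 'rect', array([614. , 196.9]), array([59.7, 39.9]), 14.1)
osp (109, array([617.3, -26.9,  25. ,  95.8]), 'rect', array([616.6, -27.2]), array([46.9, 48.1]), 22.9)
obo (222, array([477.6, -34.8,  32.7,  92. ]), 'rect', array([478.1, -34.5]), array([39.8, 59.3]), 79.4)
```

View pics/topend.png

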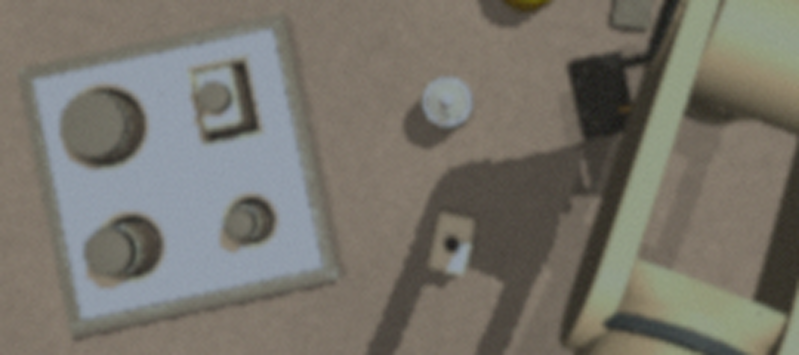

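The final view shows all four containers in their own pockets, with tops at 106, 144, 128 and 132 mm. The open spray (446,102) and open bottle (452,243) are where they started. Handing in.

```bash
python3 -c "
from station import ticket
print(ticket.sign_off())"
```

```text
the job is handed in; nothing more can be done
None
```

I put the squat tin, spray can, slim spray can and flat bottle into their own pockets and handed the job in at about 44 s of the 131 s allowed.

**Final check (top camera):** tops were at 106.4 mm (tin), 143.8 mm (spray), 128.5 mm (slim) and 132.1 mm (bottle). Fully seated would be 106, 144, 128 and 132 mm. Each container is within about 3 mm of its pocket centre. The bottle lies at 14.1° against the caddy's 13.5°. Before I handed in, the gripper was open and about 280 mm up, clear of everything.

**Look-alikes:** the open spray can and open bottle stand where they started; their pixels are unchanged in the top picture.

**What went wrong or disagreed:**
- **Refused call:** the first move was refused because some keys were left out, so the arm did not move.
- **Tin grasp:** the first closing on the tin was 8 mm off, so I reopened and regripped before lifting.
- **Camera offset:** the top and wrist cameras differ by about 3 mm in x. I used the wrist camera for pocket positions.
- **Contact force:** at set-down the wrist force read 31 N (spray), 36 N (slim) and 43 N (bottle), well under the 120 N wrist limit. I took this as the container's foot reaching the pocket floor. The 40 N limit covers the arm or gripper's body pressing on something.

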